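Take down the folding counter divider

TASK

Take down the folding counter divider: fold its leaves flat one on another, one at a time, beginning at the free end (red peg, then yellow, then blue, until all lie against the fixed leaf), and only then turn the black catch knob until its white line points at the red mark. Pack every green L-shaped foot flat on the floor of the wooden tray, interlocked so that none lies on another or on the rim. Leave the other things on the counter where they are.

Things in the scene. Friction and masses are not known exactly. Their poses are not given: they have to be found in the camera images.
- divider: Fixed dark base plate, 192 x 155 x 6 mm, of a folding oak divider. Chain: fixed leaf (no peg), leaf_1 (blue peg), leaf_2 (yellow), leaf_3 (red, free end); folds in zigzag. Origin: counter level, at the fixed leaf's root; the fixed leaf runs 120 mm along +y at x = 0; folded leaves lie parallel to it at x = +22 (blue), +44, +66 mm. Leaves: 104 x 14 mm, from 16 to 64 mm above the counter.
- tray: Fixed open wooden parts tray, 132 x 174 x 20 mm outside, walls 6 mm, so 120 (x) x 162 (y) mm inside; origin at the centre of its underside, inner floor 6 mm above the counter, rim at 20 mm. Four feet fit as two interlocked pairs side by side along y, the feet of a pair turned half round to each other.
- catch (a joint): Angle of the black catch knob, rad, growing clockwise seen from above, 0 to 2.6. Its white line meets the red mark (a small red bar on the base, 35 mm from the knob's axis) at 1.6. It stays where it is left (friction about 0.05 N m).
- catch_grip (a point): On the knob's vertical axis, 43 mm above the counter, in the upper half of its grip bar (46 mm long, 14 mm thick, from 20 to 50 mm above the counter). x axis along the bar, white line on the -x half. The knob stands 70 mm from the fixed leaf, on the side away from the folded leaves.
- leaf_1 (a joint): Fold angle in rad of the leaf with the blue peg against the fixed leaf: 0 in line with it, 3.14 (the stop) folded flat against it. Folding turns it counterclockwise seen from above. It stays where it is left; friction about 0.5 N m.
- leaf_1_hinge (a point): On the vertical hinge axis between the fixed leaf and leaf_1, at the leaves' top, 64 mm above the counter. Its x axis runs along leaf_1 towards its far end.
- leaf_1_peg (a point): On the axis of the round blue peg (16 mm in diameter, from 64 to 108 mm above the counter) on top of leaf_1; this point at 86 mm. It is 95 mm along the leaf from its hinge and 11 mm to the side of the hinge axis, to the right as seen from the hinge. Hinges are 120 mm apart along a leaf.
- leaf_2 (a joint): Fold angle in rad of the leaf with the yellow peg against the leaf_1: 0 in line with it, 3.14 (the stop) folded flat against it. Folding turns it clockwise seen from above. It stays where it is left; friction about 0.2 N m.
- leaf_2_hinge (a point): On the vertical hinge axis between the leaf_1 and leaf_2, at the leaves' top, 64 mm above the counter. Its x axis runs along leaf_2 towards its far end.
- leaf_2_peg (a point): On the axis of the round yellow peg (16 mm in diameter, from 64 to 108 mm above the counter) on top of leaf_2; this point at 86 mm. It is 95 mm along the leaf from its hinge and 11 mm to the side of the hinge axis, to the left as seen from the hinge. Hinges are 120 mm apart along a leaf.
- leaf_3 (a joint): Fold angle in rad of the leaf with the red peg against the leaf_2: 0 in line with it, 3.14 (the stop) folded flat against it. Folding turns it counterclockwise seen from above. It stays where it is left; friction about 0.07 N m.
- leaf_3_hinge (a point): On the vertical hinge axis between the leaf_2 and leaf_3, at the leaves' top, 64 mm above the counter. Its x axis runs along leaf_3 towards its far end.
- leaf_3_peg (a point): On the axis of the round red peg (16 mm in diameter, from 64 to 108 mm above the counter) on top of leaf_3; this point at 86 mm. It is 95 mm along the leaf from its hinge and 11 mm to the side of the hinge axis, to the right as seen from the hinge. Hinges are 120 mm apart along a leaf.
- foot_0_stub (a point): Green L-shaped foot (may be absent): plate 10 mm thick, two legs 72 x 32 mm at right angles, with an upright white square stub, 18 x 18 mm, up to 42 mm above the underside, near the elbow. Point: on the stub's axis, 21 mm above the underside. x and y run along the legs; outer edges at -23 mm, leg ends at +49 mm on both. Stub faces square to the legs. About 120 g.
- foot_1_stub (a point): Green L-shaped foot (may be absent): plate 10 mm thick, two legs 72 x 32 mm at right angles, with an upright white square stub, 18 x 18 mm, up to 42 mm above the underside, near the elbow. Point: on the stub's axis, 21 mm above the underside. x and y run along the legs; outer edges at -23 mm, leg ends at +49 mm on both. Stub faces square to the legs. About 120 g.
- foot_2_stub (a point): Green L-shaped foot (may be absent): plate 10 mm thick, two legs 72 x 32 mm at right angles, with an upright white square stub, 18 x 18 mm, up to 42 mm above the underside, near the elbow. Point: on the stub's axis, 21 mm above the underside. x and y run along the legs; outer edges at -23 mm, leg ends at +49 mm on both. Stub faces square to the legs. About 120 g.
- foot_3_stub (a point): Green L-shaped foot (may be absent; starts in a shallow baking tray): plate 10 mm thick, two legs 72 x 32 mm at right angles, with an upright white square stub, 18 x 18 mm, up to 42 mm above the underside, near the elbow. Point: on the stub's axis, 21 mm above the underside. x and y run along the legs; outer edges at -23 mm, leg ends at +49 mm on both. Stub faces square to the legs. About 120 g.
- jam: Jam jar, 62 mm across, 85 mm high; a bystander. Origin: centre of its underside.
- reader: White square card reader, 68 x 68 x 14 mm; a bystander. Origin: centre of its underside.
- stand_a: Black price stand, 47 x 88 x 58 mm; a bystander. Origin: centre of its underside.
- stand_b: Black price stand, 47 x 88 x 58 mm; a bystander. Origin: centre of its underside.

How it is judged (in metres and radians):
On the way, in this order (a step that is already met when the one before it is completed fails the run):
1. the end leaf (red peg) is folded flat on the leaf with the yellow peg (value of joint leaf_3 above 2.99 rad), for 0.2 s.
2. the leaf with the yellow peg is folded flat on the leaf with the blue peg, the end leaf still folded (value of joint each of leaf_2, leaf_3 above 2.99 rad), for 0.2 s.
3. the leaf with the blue peg is folded flat against the fixed leaf, the others still folded (all of step 2 and value of joint leaf_1 above 2.99 rad), for 0.2 s.
4. the knob's white line points at the red mark, all leaves still folded (all of step 3 and value of joint catch between 1.48 and 1.72 rad), for 0.2 s.
At the end, for the whole second after the job is handed in: All three leaves are folded flat (each fold angle above 2.99 rad of 3.14), the knob stands within 0.12 rad of the red mark (1.6), and every foot present lies flat (within 0.08 rad) and at rest on the tray's inner floor, with its stub inside the tray's walls (all of step 4 and x of foot_0_stub in the frame of tray between -0.058 and 0.058 m and y of foot_0_stub in the frame of tray between -0.079 and 0.079 m and z of foot_0_stub in the frame of tray between 0.022 and 0.032 m and angle between each of foot_0_stub, foot_1_stub, foot_2_stub, foot_3_stub's own z axis and vertical below 0.08 rad and linear speed of each of foot_0, foot_1, foot_2, foot_3 below 0.02 m/s and x of foot_1_stub in the frame of tray between -0.058 and 0.058 m and y of foot_1_stub in the frame of tray between -0.079 and 0.079 m and z of foot_1_stub in the frame of tray between 0.022 and 0.032 m and x of foot_2_stub in the frame of tray between -0.058 and 0.058 m and y of foot_2_stub in the frame of tray between -0.079 and 0.079 m and z of foot_2_stub in the frame of tray between 0.022 and 0.032 m and x of foot_3_stub in the frame of tray between -0.058 and 0.058 m and y of foot_3_stub in the frame of tray between -0.079 and 0.079 m and z of foot_3_stub in the frame of tray between 0.022 and 0.032 m); the robot touches nothing.
It fails at once if the jam jar, the card reader or a price stand is moved by more than 3 cm (distance of any of jam, reader, stand_a, stand_b from where it was at the start of the episode above 0.03 m).
Of foot_0, foot_1, foot_2, foot_3 only 3 to 4 are there at a start; the rules pass over those that are not, and their reading is None.
At some moment in a run one of foot_0, foot_1, foot_2, foot_3 may be knocked a few centimetres aside while the robot is not near it.
Once in a run the grip may slacken for a moment while it holds something.
It also fails if it takes over 200 s, if anything falls off the work surface, if the arm or the gripper's body presses on something with over 40 N, if the wrist force passes 120 N, or if a joint passes its speed limit or range.

ROBOT

A 7-joint arm with a two-finger parallel gripper is mounted at the origin on a cart in front of the work surface, level with it; the furniture and walls round the work are solid. World frame = base frame: x ahead of the robot, y to its left, z up, the work surface at z = 0. Lengths are in mm, angles in degrees, forces in N, time in s.
With the tool pointing down it reaches from about 400 to 875 mm from the base axis. Payload 4.4 kg.
Tool frame: the origin (TCP) lies at the very end of the fingers, on their centre line; the grasp point (between the pads) lies 19 mm behind it; y points along the fingers, z is the direction in which the jaws open and shut, and the axes are right-handed (so a half turn about y gives the same grasp; the last joint's range is limited). The gripper opens to 85 mm and grips with 20 to 120 N. Pads are 22 mm wide; open, the fingers measure 114 mm over their backs; the gripper's body (76 mm by 85 mm) begins 54 mm behind the grasp point. The pads swing forward as they close: fully open they stand 13 mm farther back than shut.
Start: joints at [-3.77, 36.005, 2.206, 86.941, -1.547, 57.084, -1.146], TCP at [650.014, 0.028, 202.413] pointing down, gripper open.
Joint ranges: [-175.42, 175.42], [-21.48, 121.26], [-71.46, 75.88], [10.55, 141.38], [-63.04, 243.04], [13.31, 113.54], [-168.57, 168.57]. Speed limits (degrees/s): [147.25, 147.25, 180, 180, 180, 180, 180].

INTERFACE

Orientations are given as [roll, pitch, yaw] about the fixed x, y, z axes, in that order (R = Rz(yaw) Ry(pitch) Rx(roll)).
In Python, from bench import get_obs, camera, sign_off gives the robot as it stands.
- The arm moves only by the tool drive_tool, never from a script. Its arguments are lists of equal length, an entry for each row: "dp": the shift along the world's x, y, z in mm, a list of three; "angular": the turn, a rotation vector about the world's x, y, z in rad, a list of three. In form: {"dp": [[tx, ty, tz], ...], "angular": [[wx, wy, wz], ...]}. A call has exactly 10 rows; each row shifts and turns the pose as measured when the row begins; what a row does not reach is not made up. A row lasts 1/8 s, in which the tool goes at most 62.5 mm and 10.7 degrees, less where a joint would pass 70% of its speed; a pose out of reach is approached as far as the arm can. A call with a gripper value outside its range is refused whole. "claw" is the gripper's target within -1 to 1 (shut at 1, half-way at 0, fully open at -1), set as the call begins (left out, the last holds). The fingers move at their own pace and stop on an object; "squeeze" is the grip in N (left out, the last holds). Time passes only in rows, so rows that do not move let the fingers close, or fill a call up. It gives the time, the measured TCP pose, the force and the opening at its end, in the units of the state.
- get_obs(): the state, without advancing time (a new reading comes with each control period).
- camera(name): name is "scene" or "side" or "wrist"; returns a dict with "frame" (400x640x3 uint8, blue, green, red), "fx", "fy", "cx", "cy" (pixels), "R" (3x3) and "t" (3): a world point X has camera coordinates R X + t; the wrist camera has in their place "tool_from_camera" (4x4, takes a point from camera to tool coordinates, whose origin is the TCP and whose axes are the tool frame's). Camera axes: x right, y down, z forward; pixel columns grow to the right and rows downward; lengths in mm; the calibration is good to about 2 mm. A picture is of the moment at which its call begins: read the wrist's pose just before it. There is no depth.
- sign_off(): hands the job in, once; it reports no verdict.
The state is a dict: "time_s": time; "joints": joint angles; "qvel": joint speeds; "joint_efforts": joint torques, N m; "tcp_pos": TCP position; "ee_rot": TCP orientation; "ft_force": force on the tool from outside, world axes, zero at the start; "moment": the same for the moment, N m; "gripper_width": opening from 0.0 (shut) to 1.0 (fully open).
Only numpy, scipy, OpenCV 4.12 (cv2) and the standard library are available. Lean on these libraries where they do the work, as an engineer would, in place of code of your own. Each camera call takes 0.05 s, during which the arm holds its last target.

## Working session

There is one attempt and no reset: what is moved stays moved. The work goes in short steps, Python scripts to look and compute and a tool call to move; the robot and the scene stay as the last step left them, time stands still between calls to the robot, and variables do not carry over. Pictures are saved under pics/ and viewed, and the job is handed in when it is done.

Besides the shell and the picture viewer there is one more tool, called as name(argument=value, ...) on one line, values as JSON. drive_tool: Moves the arm, as the interface text tells. Its arguments: {"type":"object","properties":{"dp":{"type":"array"},"angular":{"type":"array"},"claw":{"type":"number"},"squeeze":{"type":"number"}},"required":["dp","angular"]}

```bash
ls; mkdir -p pics
python3 - <<'E'
from bench import get_obs,camera
import cv2,numpy as np
o=get_obs()
for k,v in o.items(): print(k,np.round(v,3))
for n in ["scene","side","wrist"]:
    c=camera(n); cv2.imwrite(f"pics/{n}0.png",c["frame"])
    print(n,{k:np.round(v,4).tolist() for k,v in c.items() if k!="frame"})
E
```

```text
pics
time_s 0.0
joints [-3.77  36.059  2.203 86.997 -1.548 57.083 -1.146]
qvel [-0.054  0.001  0.101 -0.056  0.029 -0.081  0.011]
joint_efforts [-1.0000e-03 -5.6341e+01  1.2260e+00 -1.9345e+01  1.1000e-02  1.1000e-02
 -0.0000e+00]
tcp_pos [6.49317e+02 3.00000e-02 2.01487e+02]
ee_rot [-9.0109e+01 -1.0000e-03 -9.0001e+01]
ft_force [-0.919  0.219  1.008]
moment [-0.022  0.029  0.021]
gripper_width 0.998
scene {'fx': 487.7185, 'fy': 487.7185, 'cx': 316.6123, 'cy': 200.1643, 'R': [[0.7422, -0.6702, 0.0003], [-0.4424, -0.4903, -0.7509], [0.5034, 0.5572, -0.6604]], 't': [-502.6882, 287.5613, 1353.8603]}
side {'fx': 488.528, 'fy': 488.528, 'cx': 326.4643, 'cy': 202.3191, 'R': [[0.9873, -0.1569, -0.0255], [-0.0993, -0.4835, -0.8697], [0.1241, 0.8612, -0.493]], 't': [-583.4078, 72.4054, 1508.4075]}
wrist {'fx': 329.4634, 'fy': 329.4634, 'cx': 319.6034, 'cy': 200.3735, 'tool_from_camera': [[-0.0004, 0.9442, 0.3295, -86.0694], [0.0014, -0.3295, 0.9441, -171.8868], [1.0, 0.0008, -0.0012, -0.2087], [0.0, 0.0, 0.0, 1.0]]}
```

View pics/scene0.png

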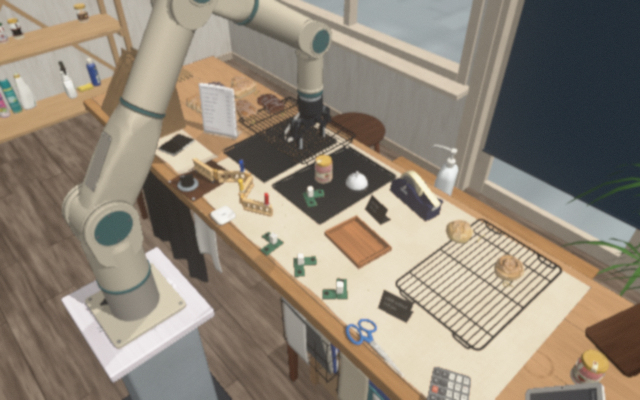

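View pics/side0.png

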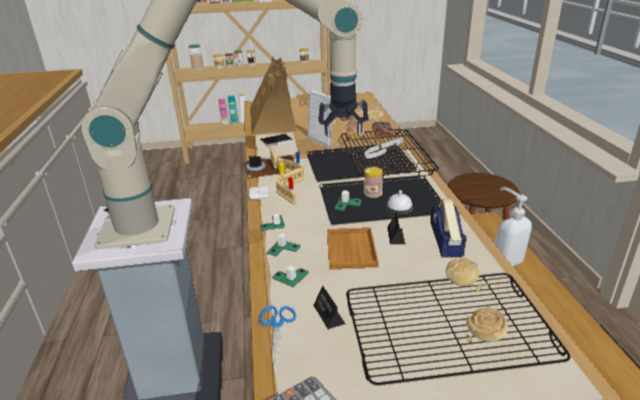

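View pics/wrist0.png

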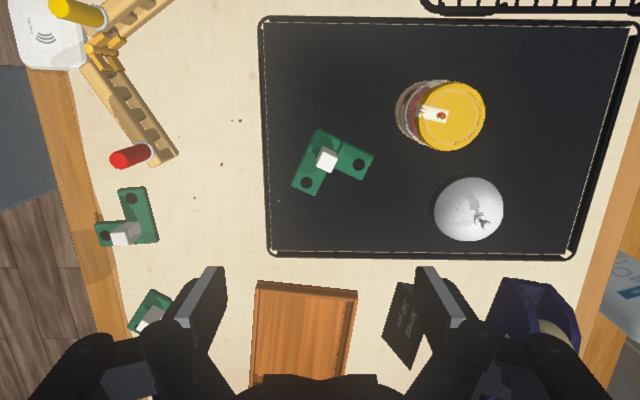

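```bash
cat > h.py <<'E'
from bench import get_obs,camera
import cv2,numpy as np
from scipy.spatial.transform import Rotation as Ro
def grab(n,save=None):
    o=get_obs(); c=camera(n)
    K=np.array([[c["fx"],0,c["cx"]],[0,c["fy"],c["cy"]],[0,0,1]])
    if n=="wrist":
        T=np.eye(4);T[:3,:3]=Ro.from_euler("xyz",o["ee_rot"],degrees=True).as_matrix();T[:3,3]=o["tcp_pos"]
        W=T@np.array(c["tool_from_camera"]); R=W[:3,:3].T; t=-R@W[:3,3]
    else: R=np.array(c["R"]);t=np.array(c["t"])
    if save: cv2.imwrite("pics/"+save+".png",c["frame"]); np.savez("pics/"+save+".npz",K=K,R=R,t=t)
    return c["frame"],K,R,t
def load(s):
    d=np.load("pics/"+s+".npz"); return cv2.imread("pics/"+s+".png"),d["K"],d["R"],d["t"]
def px2w(cam,u,v,z):
    K,R,t=cam[-3:]
    d=R.T@np.linalg.solve(K,[u,v,1.]); C=-R.T@t
    return C+d*(z-C[2])/d[2]
def w2px(cam,X):
    K,R,t=cam[-3:]
    p=K@(R@np.asarray(X,float)+t); return p[:2]/p[2]
def crop(img,x0,y0,x1,y1,s,name):
    cv2.imwrite("pics/"+name+".png",cv2.resize(img[y0:y1,x0:x1],None,fx=s,fy=s,interpolation=cv2.INTER_CUBIC))
E
python3 - <<'E'
from h import *
for n in ["scene","side","wrist"]: 
    f=grab(n,n+"1")[0]
    if n=="scene": crop(f,140,120,300,240,5,"sc1")
    if n=="side": crop(f,230,120,430,270,4,"sd1")
E
```

```text
(no output)
```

View pics/sc1.png

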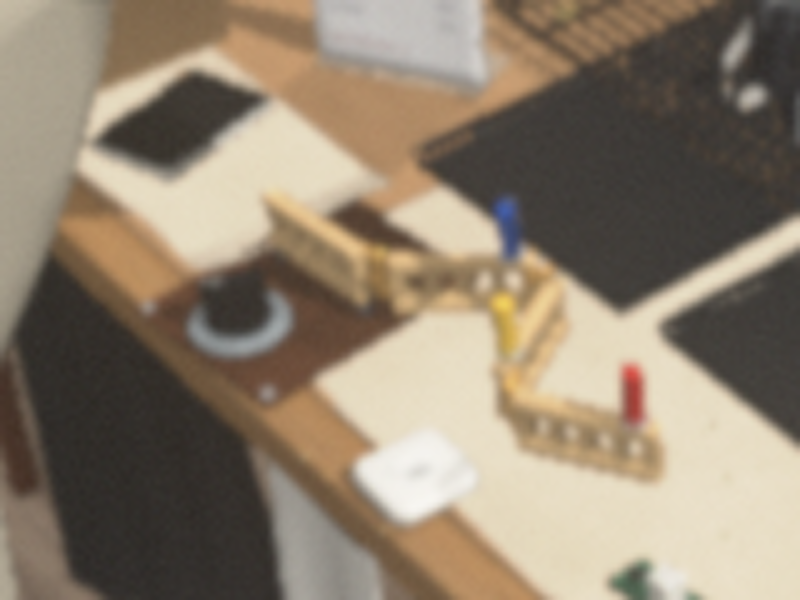

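View pics/sd1.png

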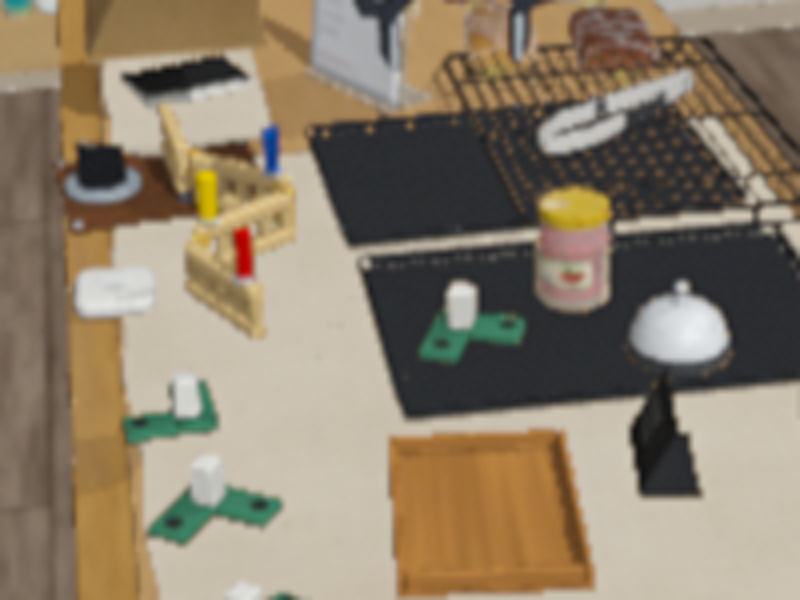

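Run:
```python
from h import *
w=load("wrist1")
for n,(u,v,z) in dict(redtop=(118,160,108),redtopw=(143,152,64),foot3=(326,160,48),foot0=(122,236,42),foot0tip=(132,187,10),foot1=(152,312,42),trayTL=(257,283,20),trayTR=(357,292,20),trayBL=(250,386,20),jam=(455,117,85),yellow=(58,8,108)).items(): print(n,px2w(w,u,v,z).round(1))
s=load("scene1");d=load("side1")
def pc(n,x,y): return (140+x/5,120+y/5) if n=="s" else (230+x/4,120+y/4)
for n,a,b,z in [("blue",(505,205),(270,128),108),("yel",(500,300),(206,176),108),("red",(632,370),(243,232),108),("knob",(232,275),(100,150),50),("foot0",None,(185,378),42),("foot1",None,(207,460),42),("foot2",None,(245,587),42),("rootleaf",(272,195),(165,105),64)]:
    if a: print(n,"scene",px2w(s,*pc("s",*a),z).round(1))
    print(n,"side",px2w(d,*pc("d",*b),z).round(1))
```

```text
redtop [483.6  28.2 108. ]
redtopw [481.4  26.4  64. ]
foot3 [655.4  15.3  48. ]
foot0 [429.5 -71.9  42. ]
foot0tip [432.2 -24.8  10. ]
foot1 [ 445.9 -173.2   42. ]
trayTL [ 570.8 -146.7   20. ]
trayTR [ 696.  -159.6   20. ]
trayBL [ 550.4 -316.1   20. ]
jam [764.4  60.7  85. ]
yellow [463. 138. 108.]
blue scene [526.6 219.4 108. ]
blue side [524.9 210.1 108. ]
yel scene [463.8 136.8 108. ]
yel side [462.4 123.1 108. ]
red scene [484.8  23.3 108. ]
red side [482.8  13.5 108. ]
knob scene [378.2 348.1  50. ]
knob side [375.7 326.3  50. ]
foot0 side [425.5 -88.7  42. ]
foot1 side [ 433.  -203.7   42. ]
foot2 side [ 445.3 -354.8   42. ]
rootleaf scene [440.4 392.7  64. ]
rootleaf side [440.6 386.7  64. ]
```

drive_tool(dp=[[-15,22,3],[-15,22,3],[-15,22,3],[-15,22,3],[-15,22,3],[-15,22,3],[-15,22,3],[-15,22,3],[-15,22,3],[-15,22,3]], angular=[[0,0,0],[0,0,0],[0,0,0],[0,0,0],[0,0,0],[0,0,0],[0,0,0],[0,0,0],[0,0,0],[0,0,0]], claw=1)

```text
time_s: 1.55
tcp_pos: [495.3, 223.4, 232.4]
ee_rot: [-90.0, -0.1, -90.3]
ft_force: [0.2, 0.3, -0.0]
gripper_width: -0.003
```

Run:
```python
from h import *
print(get_obs()["tcp_pos"],get_obs()["ee_rot"]); grab("wrist","w2")
```

```text
[495.33816428 223.42941021 232.38527077] [-9.00219489e+01 -6.98747206e-02 -9.02968193e+01]
```

View pics/w2.png

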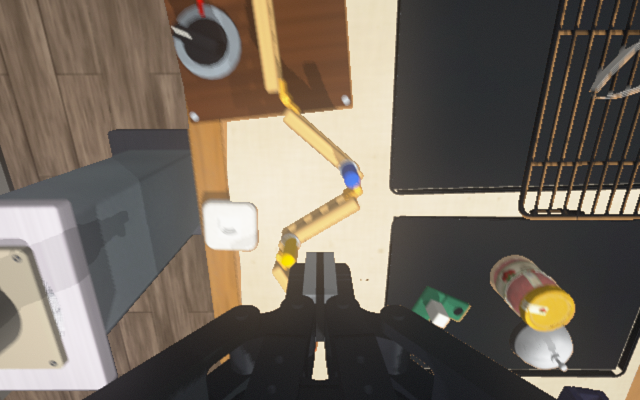

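Run:
```python
from h import *
f=load("w2")[0]; crop(f,160,0,380,280,2.8,"w2c"); crop(load("wrist1")[0],20,0,200,170,4,"w1c")
```

```text
(no output)
```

View pics/w2c.png

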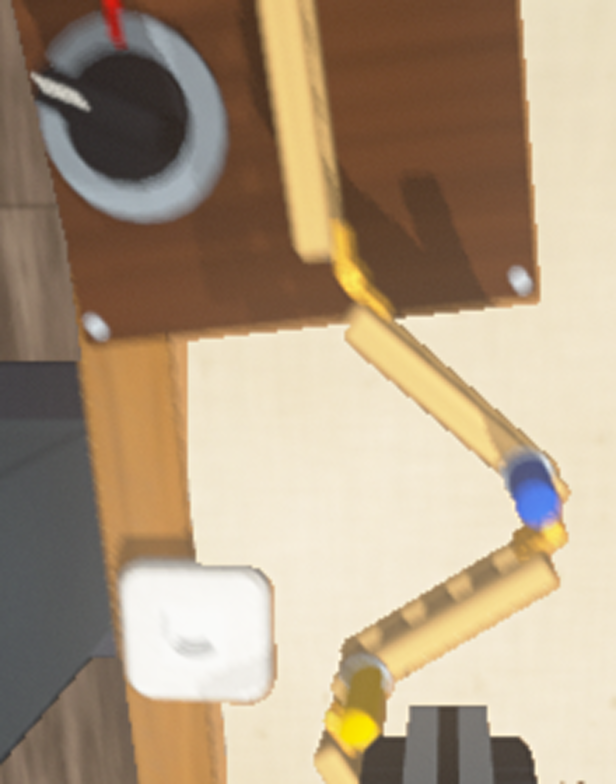

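View pics/w1c.png

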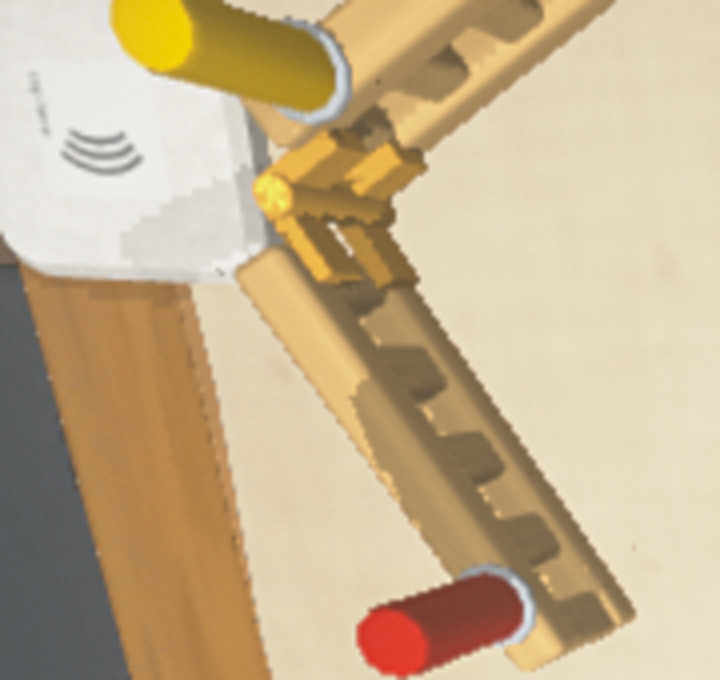

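```bash
cat > divm.py <<'E'
from h import *
from scipy.optimize import least_squares
def d(a): return np.array([np.cos(a),np.sin(a)])
def rt(a): return np.array([np.sin(a),-np.cos(a)])
def chain(p):
    O=np.array(p[:2]);a0=p[2];a1=a0+p[3];a2=a1-p[4];a3=a2+p[5]
    H1=O+120*d(a0)-11*rt(a0); H2=H1+120*d(a1)+22*rt(a1); H3=H2+120*d(a2)-22*rt(a2)
    P=dict(O=O,H1=H1,H2=H2,H3=H3,a=(a0,a1,a2,a3))
    P["blue"]=H1+95*d(a1)+11*rt(a1);P["yellow"]=H2+95*d(a2)-11*rt(a2);P["red"]=H3+95*d(a3)+11*rt(a3)
    P["f_far"]=O+112*d(a0);P["l1_near"]=H1+8*d(a1)+11*rt(a1);P["l3_far"]=H3+112*d(a3)+11*rt(a3);P["l2_near"]=H2+8*d(a2)-11*rt(a2)
    P["l3_near"]=H3+8*d(a3)+11*rt(a3)
    return P
E
python3 - <<'E'
from divm import *
w1=load("wrist1");w2=load("w2")
A=lambda x,y:(20+x/4,y/4); B=lambda x,y:(160+x/2.8,y/2.8)
obs=[(w1,"yellow",108,A(152,35)),(w1,"yellow",64,A(318,70)),(w1,"red",108,A(393,640)),(w1,"red",64,A(497,605)),(w1,"l3_far",64,A(535,655)),(w1,"l3_near",64,A(262,265)),
(w2,"blue",108,B(540,503)),(w2,"yellow",108,B(360,728)),(w2,"yellow",64,B(367,675)),(w2,"f_far",64,B(312,255)),(w2,"l1_near",64,B(358,320)),(w2,"l2_near",64,B(550,575))]
def line(p):
    P=chain(p); X=px2w(w2,*B(285,0),64)[:2]-P["O"]; return X@rt(P["a"][0])
def res(p):
    P=chain(p); r=[]
    for c,n,z,uv in obs: r+=list(px2w(c,*uv,z)[:2]-P[n])
    return r+[line(p)]
s=least_squares(res,[440,390,-1.5,.8,1.6,1.6])
print(s.x); r=np.array(res(s.x)); 
for o,e in zip(obs,r[:-1].reshape(-1,2)): print(o[1],o[2],e.round(1))
for k,v in chain(s.x).items(): print(k,np.round(v,2))
np.save("p.npy",s.x)
print("ring",px2w(w2,*B(135,118),6),"mark",px2w(w2,*B(113,15),6), "line end",px2w(w2,*B(35,78),50),px2w(w2,*B(88,107),50))
print("plate corner",px2w(w2,*B(538,300),6))
a0=s.x[2];print("knob pred dir",s.x[:2]+70*rt(a0))
E
```

```text
[440.19176932 415.0077157   -1.48159002   0.75526212   1.84220531
   1.48875451]
yellow 108 [-0.2 -2.1]
yellow 64 [1.9 0. ]
red 108 [0.7 0.4]
red 64 [-0.4 -0.7]
l3_far 64 [-1.4  2.2]
l3_near 64 [ 2.3 -2.7]
blue 108 [0.1 1.1]
yellow 108 [-0.4  2.2]
yellow 64 [-1.5  1.8]
f_far 64 [-2.4  0.8]
l1_near 64 [ 2.5 -0.8]
l2_near 64 [-1.3 -2.2]
O [440.19 415.01]
H1 [461.84 296.46]
H2 [536.94 200.32]
H3 [448.04 116.77]
a [-1.48 -0.73 -2.57 -1.08]
blue [525.56 225.15]
yellow [463.08 139.57]
red [483.14  27.81]
f_far [450.17 303.45]
l1_near [460.51 282.93]
l3_far [491.15  12.82]
l2_near [536.18 186.74]
l3_near [442.11 104.53]
ring [372.95854691 354.58995477   6.        ] mark [368.74681848 390.01821295   6.        ] line end [353.55289951 362.2755177   50.        ] [370.59212274 353.17394498  50.        ]
plate corner [532.69475718 285.11462521   6.        ]
knob pred dir [370.47010644 408.77155301]
```

drive_tool(dp=[[-1,-22,-10],[-1,-22,-10],[-1,-22,-10],[-1,-22,-10],[-1,-22,-10],[-1,-22,-10],[-1,-22,-10],[-1,-22,-10],[-2,-15,-10],[0,0,0]], angular=[[0,0,0.055],[0,0,0.055],[0,0,0.055],[0,0,0.055],[0,0,0.055],[0,0,0.055],[0,0,0.055],[0,0,0.055],[0,0,0.055],[0,0,0]], claw=0.25)

```text
time_s: 2.85
tcp_pos: [483.0, 31.7, 141.2]
ee_rot: [-89.9, 0.2, -60.5]
ft_force: [0.3, 0.7, 0.2]
gripper_width: 0.375
```

Run:
```python
from h import *
print(get_obs()["gripper_width"],get_obs()["joints"])
f=grab("wrist","w3"); crop(f[0],180,180,460,400,2.7,"w3c")
```

```text
0.3753572536422486 [ -2.63392085  27.88178053  -6.05208246 116.46926472   4.47388456
  35.8634202   17.88058825]
```

View pics/w3c.png

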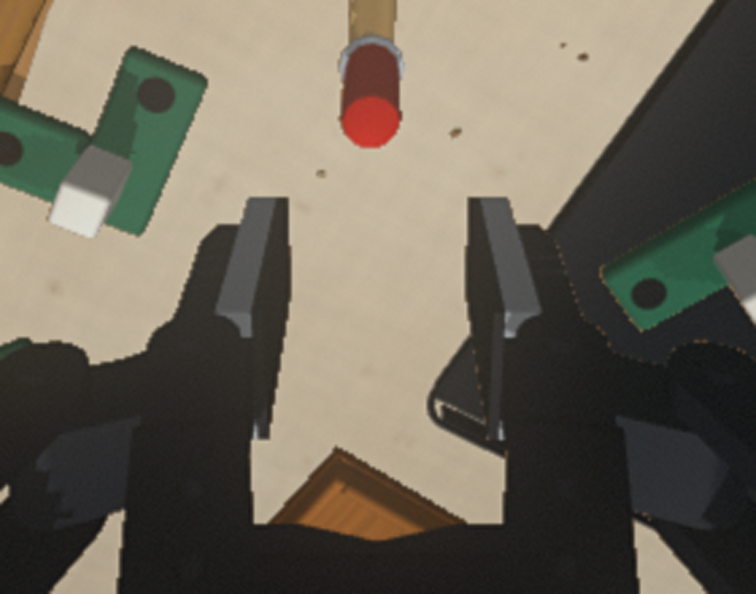

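Run:
```python
from h import *
print(px2w(load("w3"),180+370/2.7,180+122/2.7,108), px2w(load("w3"),180+371/2.7,180+62/2.7,64))
```

```text
[483.09251942  28.28938258 108.        ] [482.84507755  28.62271523  64.        ]
```

drive_tool(dp=[[0,-1,-15],[0,-1,-15],[0,-1,-15],[0,-1,-15],[0,0,-8],[0,0,-2],[0,0,0],[0,0,0],[0,0,0],[0,0,0]], angular=[[0,0,0],[0,0,0],[0,0,0],[0,0,0],[0,0,0],[0,0,0],[0,0,0],[0,0,0],[0,0,0],[0,0,0]], claw=0.25, squeeze=20)

```text
time_s: 4.15
tcp_pos: [488.6, 35.7, 74.3]
ee_rot: [-89.2, 0.1, -60.3]
ft_force: [-0.5, -0.6, -0.1]
gripper_width: 0.375
```

Run:
```python
from h import *
o=get_obs();print(o["tcp_pos"],o["ee_rot"],o["joints"].round(1) if hasattr(o["joints"],"round") else o["joints"])
o=get_obs();print(o["tcp_pos"])
```

```text
[488.6210597   35.67707742  74.29448724] [-8.92273581e+01  8.21397292e-02 -6.03376381e+01] [ -3.7  34.6  -5.  119.3   5.7  25.6  16.7]
[488.6210597   35.67707742  74.29448724]
```

drive_tool(dp=[[-3,-4,0],[-2,-3,0],[-1,-1,0],[0,0,0],[0,0,0],[0,0,0],[0,0,0],[0,0,0],[0,0,0],[0,0,0]], angular=[[0,0,0],[0,0,0],[0,0,0],[0,0,0],[0,0,0],[0,0,0],[0,0,0],[0,0,0],[0,0,0],[0,0,0]], claw=0.4)

```text
time_s: 5.4
tcp_pos: [483.5, 27.5, 74.7]
ee_rot: [-89.1, 0.0, -60.3]
ft_force: [-0.4, 0.0, 0.5]
gripper_width: 0.298
```

```bash
cat > arc.py <<'E'
import numpy as np,sys
def arc(cx,cy,x,y,ang,n):
    r=np.array([x-cx,y-cy]);o=[]
    P=[np.array([[np.cos(a),-np.sin(a)],[np.sin(a),np.cos(a)]])@r+[cx,cy] for a in np.linspace(0,ang,n+1)]
    P=np.array(P);print(np.diff(P,axis=0).round(1).tolist(),"step",round(ang/n,4)); print("end",P[-1].round(1),"way",P[::10].round(1).tolist())
a=list(map(float,sys.argv[1:])); arc(*a[:5],int(a[5]))
E
python3 arc.py 448 116.8 483 28 1.70 20
```

```text
[[7.4, 3.3], [7.1, 3.9], [6.7, 4.5], [6.3, 5.1], [5.9, 5.6], [5.4, 6.1], [4.9, 6.5], [4.3, 6.9], [3.7, 7.2], [3.1, 7.5], [2.4, 7.7], [1.8, 7.9], [1.1, 8.0], [0.4, 8.1], [-0.3, 8.1], [-1.0, 8.1], [-1.7, 7.9], [-2.3, 7.8], [-3.0, 7.5], [-3.6, 7.3]] step 0.085
end [531.6 162.9] way [[483.0, 28.0], [537.8, 84.5], [531.6, 162.9]]
```

drive_tool(dp=[[7.4,3.3,0],[7.1,3.9,0],[6.7,4.5,0],[6.3,5.1,0],[5.9,5.6,0],[5.4,6.1,0],[4.9,6.5,0],[4.3,6.9,0],[3.7,7.2,0],[3.1,7.5,0]], angular=[[0,0,0.085],[0,0,0.085],[0,0,0.085],[0,0,0.085],[0,0,0.085],[0,0,0.085],[0,0,0.085],[0,0,0.085],[0,0,0.085],[0,0,0.085]], claw=0.5)

```text
time_s: 6.65
tcp_pos: [536.0, 80.8, 74.0]
ee_rot: [-89.7, 0.2, -10.2]
ft_force: [-0.2, -0.7, 1.0]
gripper_width: 0.253
```

```bash
python3 arc.py 448 116.8 536 80.8 0.86 10
python3 - <<'E'
from h import *
f=grab("wrist","w4"); crop(f[0],100,80,500,380,2,"w4c")
E
```

```text
[[2.8, 7.7], [2.1, 7.9], [1.4, 8.1], [0.7, 8.1], [0.0, 8.2], [-0.7, 8.1], [-1.4, 8.1], [-2.1, 7.9], [-2.7, 7.7], [-3.4, 7.4]] step 0.086
end [532.7 160. ] way [[536.0, 80.8], [532.7, 160.0]]
```

View pics/w4c.png

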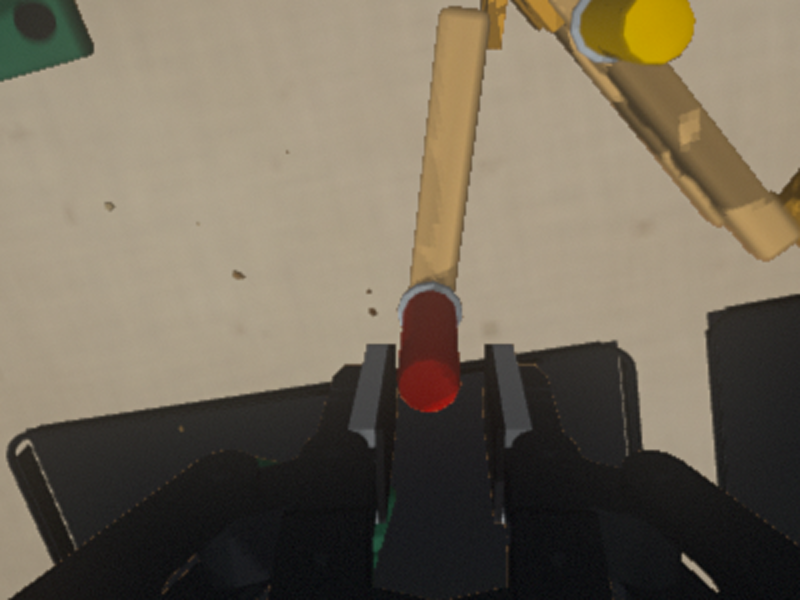

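Red peg is caged between the pads and the leaf is swinging toward leaf 2. Continue the arc.

drive_tool(dp=[[2.8,7.7,0],[2.1,8,0],[1.4,8.2,0],[0.7,8.2,0],[0,8.3,0],[-0.7,8.2,0],[-1.4,8.2,0],[-2.1,8,0],[-2.7,7.8,0],[-3.4,7.5,0]], angular=[[0,0,0.086],[0,0,0.086],[0,0,0.086],[0,0,0.086],[0,0,0.086],[0,0,0.086],[0,0,0.086],[0,0,0.086],[0,0,0.086],[0,0,0.086]])

```text
time_s: 7.95
tcp_pos: [533.1, 157.1, 73.3]
ee_rot: [-90.0, 0.4, 39.8]
ft_force: [0.9, -0.6, 1.1]
gripper_width: 0.253
```

Run:
```python
from h import *
f=grab("wrist","w5"); crop(f[0],100,80,500,380,2,"w5c")
```

```text
(no output)
```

View pics/w5c.png

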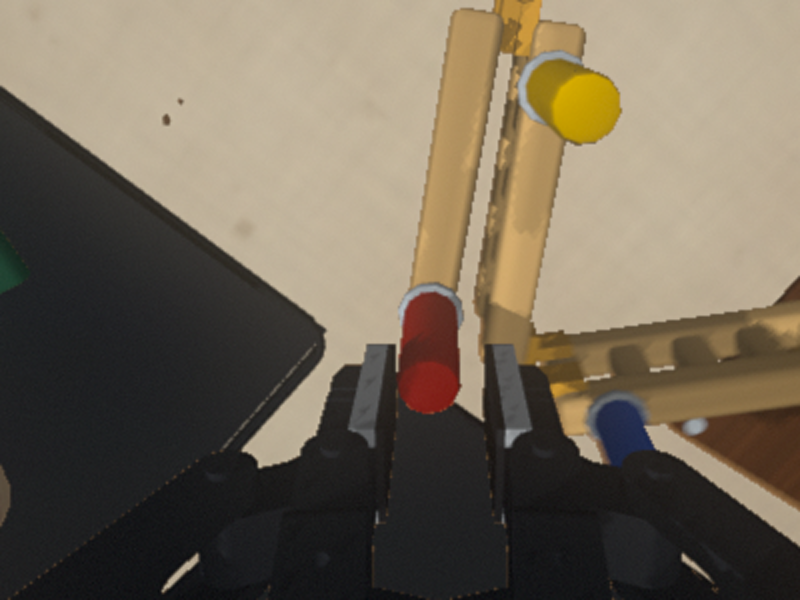

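drive_tool(dp=[[-1,2.5,0],[-1,2.5,0],[-1,2.5,0],[-1,2.5,0],[-1,2.5,0],[0,0,0],[0,0,0],[0,0,0],[0,0,0],[0,0,0]], angular=[[0,0,0.02],[0,0,0.02],[0,0,0.02],[0,0,0],[0,0,0],[0,0,0],[0,0,0],[0,0,0],[0,0,0],[0,0,0]])

```text
time_s: 9.25
tcp_pos: [532.0, 158.3, 73.2]
ee_rot: [-90.8, 0.8, 42.6]
ft_force: [1.0, -2.1, 1.0]
gripper_width: 0.25
```

Run:
```python
from h import *
f=grab("wrist","w6"); crop(f[0],100,80,500,380,2,"w6c")
```

```text
(no output)
```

View pics/w6c.png

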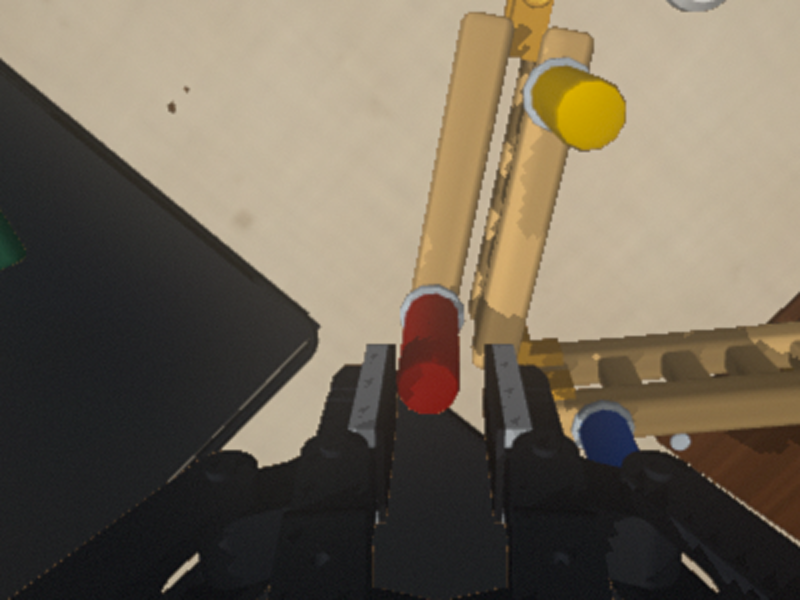

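Run:
```python
from h import *
w=load("w6"); q=lambda x,y:px2w(w,100+x/2,80+y/2,64)[:2]
def ang(a,b): v=q(*b)-q(*a); return np.degrees(np.arctan2(v[1],v[0]))
# left edges and right edges
print("l3 left",ang((462,20),(418,270)),"l3 right",ang((510,20),(462,280)))
print("l2 left",ang((541,60),(478,330)),"l2 right",ang((591,50),(523,335)))
print("l1",ang((800,335),(575,345)), ang((800,430),(640,436)))
print(q(487,18),q(568,35))
```

```text
l3 left 32.7118605816901 l3 right 33.485090217852665
l2 left 31.70660885128811 l2 right 32.665790105543394
l1 -44.12525630841655 -44.299104822473694
[461.8038624  112.03080379] [450.42802955 130.65917086]
```

drive_tool(dp=[[0,0,18],[0,0,18],[0,0,18],[-10,-3,0],[-12,-3,0],[-12,-3,0],[-12,-3,0],[-12,-3,0],[-10,-3,0],[0,0,0]], angular=[[0,0,0],[0,0,0],[0,0,0],[0,0,-0.03],[0,0,-0.03],[0,0,-0.03],[0,0,-0.03],[0,0,-0.03],[0,0,-0.03],[0,0,0]], claw=0.25)

```text
time_s: 10.55
tcp_pos: [455.8, 141.0, 131.4]
ee_rot: [-90.6, 0.8, 31.7]
ft_force: [-0.1, 0.1, -0.8]
gripper_width: 0.375
```

Run:
```python
from h import *
f=grab("wrist","w7"); crop(f[0],100,80,500,380,2,"w7c")
```

```text
(no output)
```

View pics/w7c.png

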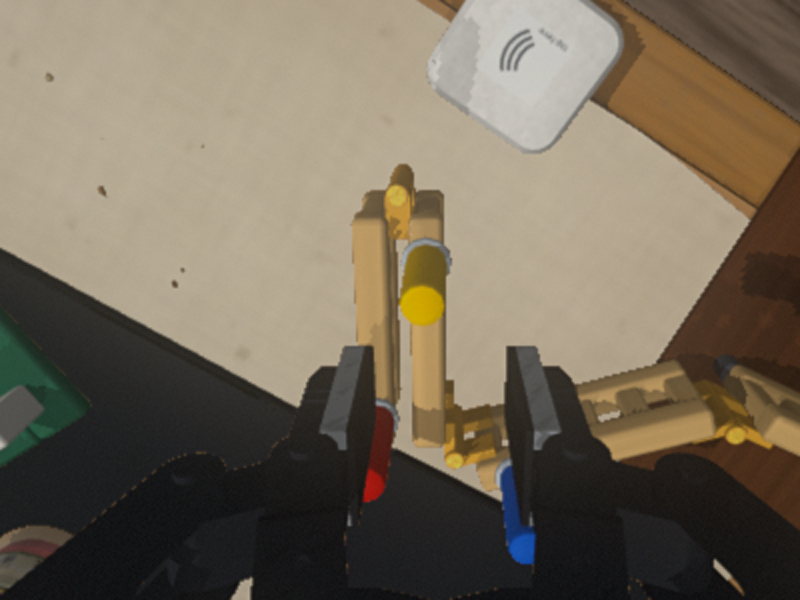

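Run:
```python
from h import *
w=load("w7"); q=lambda x,y,z:px2w(w,100+x/2,80+y/2,z)[:2]
print("yel",q(422,305,108),q(425,258,64),"H3",q(398,197,64),"H2",q(455,460,64),"H1",q(736,435,64),"red",q(372,490,108),"blue",q(522,552,108))
```

```text
yel [462.4651968  139.60269477] [462.32513351 139.01258868] H3 [446.88574476 117.70591164] H2 [534.50460025 198.1387133 ] H1 [460.55339289 292.02857044] red [533.76419591 161.88026067] blue [528.0052408  222.82912419]
```

Descend onto yellow (463,139).

drive_tool(dp=[[3,-1,-12],[3,-1,-12],[1,0,-12],[0,0,-10],[0,0,-6],[0,0,-3],[0,0,-1],[0,0,0],[0,0,0],[0,0,0]], angular=[[0,0,0],[0,0,0],[0,0,0],[0,0,0],[0,0,0],[0,0,0],[0,0,0],[0,0,0],[0,0,0],[0,0,0]], claw=0.25)

```text
time_s: 11.85
tcp_pos: [465.4, 139.8, 71.1]
ee_rot: [-90.6, 0.7, 31.7]
ft_force: [-0.0, -0.7, 0.2]
gripper_width: 0.374
```

```bash
python3 arc.py 536.3 199.8 463 139.3 -1.34 20
```

```text
[[-3.9, 5.0], [-3.5, 5.3], [-3.2, 5.5], [-2.8, 5.7], [-2.4, 5.9], [-2.0, 6.0], [-1.6, 6.2], [-1.2, 6.3], [-0.8, 6.3], [-0.3, 6.4], [0.1, 6.4], [0.5, 6.3], [0.9, 6.3], [1.4, 6.2], [1.8, 6.1], [2.2, 6.0], [2.6, 5.8], [3.0, 5.6], [3.3, 5.4], [3.7, 5.2]] step -0.067
end [460.6 257.3] way [[463.0, 139.3], [441.3, 197.9], [460.6, 257.3]]
```

drive_tool(dp=[[-5.4,5,2],[-4.5,5.3,0],[-3.2,5.5,0],[-2.8,5.7,0],[-2.4,5.9,0],[-2,6,0],[-1.6,6.2,0],[-1.2,6.3,0],[-0.8,6.3,0],[-0.3,6.4,0]], angular=[[0,0,-0.067],[0,0,-0.067],[0,0,-0.067],[0,0,-0.067],[0,0,-0.067],[0,0,-0.067],[0,0,-0.067],[0,0,-0.067],[0,0,-0.067],[0,0,-0.067]], claw=0.5)

```text
time_s: 13.1
tcp_pos: [443.8, 189.9, 73.7]
ee_rot: [-91.3, 0.6, -8.4]
ft_force: [0.5, -2.9, -1.2]
gripper_width: 0.251
```

Run:
```python
from h import *
f=grab("wrist","w8"); crop(f[0],100,80,500,380,2,"w8c")
```

```text
(no output)
```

View pics/w8c.png

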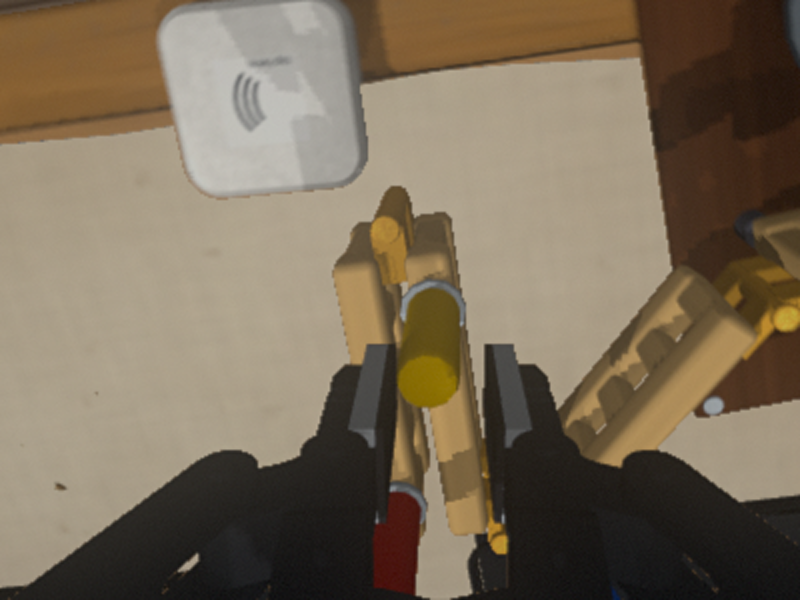

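```bash
python3 arc.py 536.3 199.8 442.8 189.9 -0.8 10
```

```text
[[-0.5, 7.5], [0.1, 7.5], [0.7, 7.5], [1.3, 7.4], [1.9, 7.3], [2.5, 7.1], [3.0, 6.9], [3.6, 6.6], [4.1, 6.3], [4.6, 6.0]] step -0.08
end [464.1 260. ] way [[442.8, 189.9], [464.1, 260.0]]
```

drive_tool(dp=[[-1,7.8,0],[0,7.7,0],[0.7,7.6,0],[1.3,7.5,0],[1.9,7.4,0],[2.5,7.2,0],[3,7,0],[3.6,6.8,0],[4.1,6.5,0],[4.6,6,0]], angular=[[0,0,-0.07],[0,0,-0.07],[0,0,-0.07],[0,0,-0.07],[0,0,-0.07],[0,0,-0.07],[0,0,-0.07],[0,0,-0.07],[0,0,-0.07],[0,0,-0.07]])

```text
time_s: 14.4
tcp_pos: [459.9, 252.8, 73.4]
ee_rot: [-92.5, 0.7, -49.6]
ft_force: [-3.0, -0.3, 1.3]
gripper_width: 0.248
```

drive_tool(dp=[[2,3,0],[2,3,0],[2,3,0],[2,3,0],[2,3,0],[2,3,0],[0,0,0],[0,0,0],[0,0,0],[0,0,0]], angular=[[0,0,-0.02],[0,0,0],[0,0,0],[0,0,0],[0,0,0],[0,0,0],[0,0,0],[0,0,0],[0,0,0],[0,0,0]])

```text
time_s: 15.65
tcp_pos: [459.3, 253.1, 72.4]
ee_rot: [-94.7, 0.4, -50.4]
ft_force: [-0.9, -1.5, 0.5]
gripper_width: 0.244
```

Run:
```python
from h import *
f=grab("wrist","w9"); crop(f[0],100,80,500,380,2,"w9c")
```

```text
(no output)
```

View pics/w9c.png

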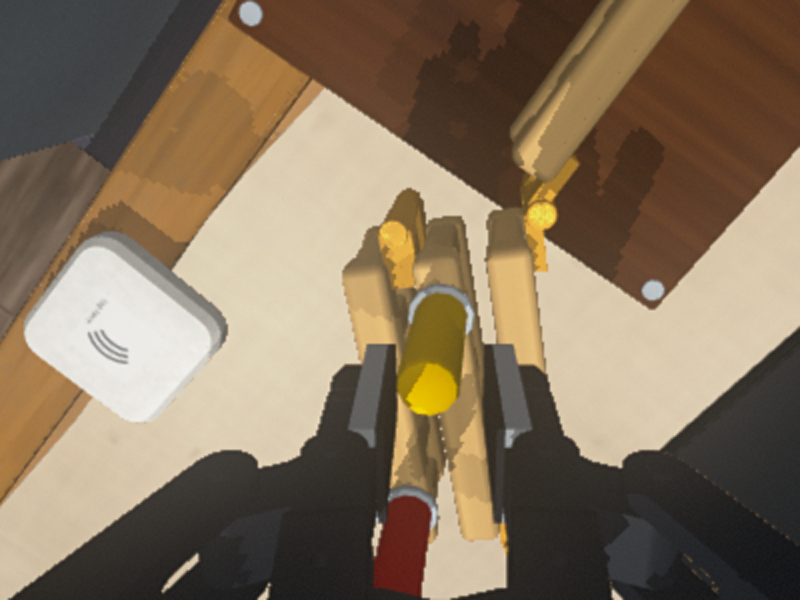

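Run:
```python
from h import *
w=load("w9"); q=lambda x,y:px2w(w,100+x/2,80+y/2,64)[:2]
def ang(a,b): v=q(*b)-q(*a); return np.degrees(np.arctan2(v[1],v[0]))
print("l3 left",ang((345,285),(360,360)),"l3 right",ang((382,270),(397,345)))
print("l2 right",ang((467,255),(492,510)), "l2 L", ang((441,440),(463,530)))
print("l1",ang((522,260),(546,370)),ang((487,258),(500,330)))
print("H3",q(393,232),"H1",q(541,213))
```

```text
l3 left -42.25300605102484 l3 right -41.1809982349052
l2 right -44.290598368470164 l2 L -38.3780788705687
l1 -36.58094635952754 -39.40014121930397
H3 [432.33137329 263.94075316] H1 [460.56957488 296.15655117]
```

drive_tool(dp=[[-0.5,-1,0],[0,0,20],[0,0,20],[0,0,20],[8,-3,20],[8,-3,20],[8,-3,15],[0,0,0],[0,0,0],[0,0,0]], angular=[[0,0,0],[0,0,0],[0,0,0],[0,0,0],[0.013,-0.016,0],[0.013,-0.016,0],[0.013,-0.016,0],[0.013,-0.016,0],[0,0,0],[0,0,0]], claw=0.3)

```text
time_s: 16.95
tcp_pos: [486.4, 244.2, 191.9]
ee_rot: [-89.3, 0.4, -50.4]
ft_force: [-0.2, 0.3, 0.2]
gripper_width: 0.349
```

Run:
```python
from h import *
f=grab("wrist","w10"); crop(f[0],100,80,500,380,2,"w10c")
```

```text
(no output)
```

View pics/w10c.png

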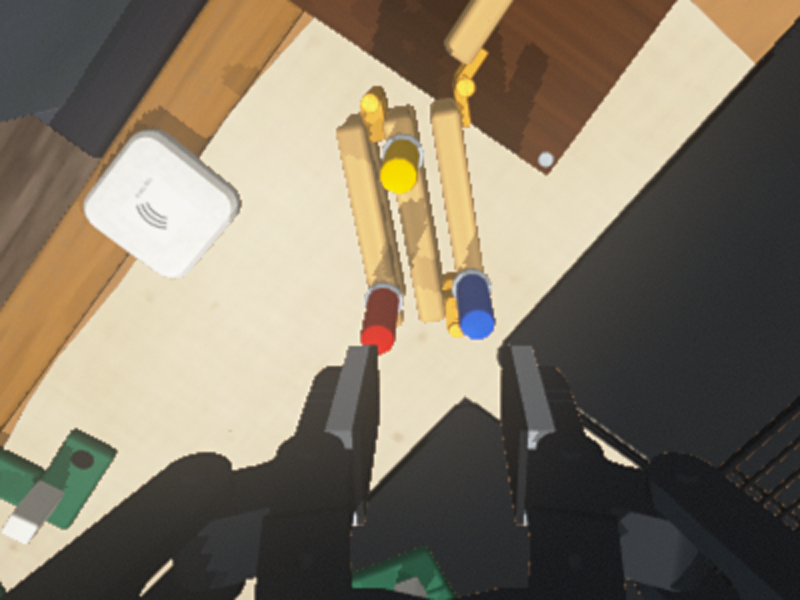

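Run:
```python
from h import *
w=load("w10"); q=lambda x,y,z=64:px2w(w,100+x/2,80+y/2,z)[:2]
red,yel,blue=q(378,342,108),q(399,175,108),q(477,326,108)
H3,H1,H2=q(371,103),q(465,88),q(455,330)
print(red,yel,blue,H3,H1,H2)
print("blue-red",np.linalg.norm(blue-red),"(44) yel-blue",np.linalg.norm(yel-blue),"H1H3",np.linalg.norm(H1-H3))
def ang(a,b): v=q(*b)-q(*a); return np.degrees(np.arctan2(v[1],v[0]))
print(ang((338,130),(367,285)),ang((363,120),(400,280)),"l2",ang((414,115),(443,315)),"l1",ang((432,108),(456,280)),ang((459,105),(481,270)))
```

```text
[497.99339369 190.65019108] [458.96351783 254.23568732] [526.17455738 223.66536534] [433.47168731 262.76593617] [461.73457089 294.70616675] [535.3531305  200.36707144]
blue-red 43.40713902355497 (44) yel-blue 73.83676877580211 H1H3 42.64937182941088
-42.50412860506796 -39.29918918573794 l2 -42.71554121274826 l1 -42.5016591544865 -42.09859219986041
```

Run:
```python
from h import *
o=get_obs();print(np.round(o["joints"],1),o["ee_rot"])
```

```text
[-24.   27.8  -7.7 105.2   4.2  46.7   6. ] [-89.29777688   0.39515237 -50.34241486]
```

```bash
python3 - <<'E'
from h import *
s=load("scene1")
for p in [(202,130),(236,138),(200,85)]: print(px2w(s,*p,0))
print(px2w(s,175,145,0))
E
python3 arc.py 461.5 295.7 525.8 224.2 2.39 30
```

```text
[607.80423764 627.69280631   0.        ]
[678.06932852 485.68002617   0.        ]
[807.74678567 964.226054     0.        ]
[470.62291583 606.8093062    0.        ]
[[5.5, 5.3], [5.0, 5.8], [4.6, 6.1], [4.1, 6.5], [3.5, 6.8], [3.0, 7.1], [2.4, 7.3], [1.8, 7.4], [1.2, 7.6], [0.6, 7.6], [0.0, 7.7], [-0.6, 7.6], [-1.2, 7.6], [-1.8, 7.4], [-2.4, 7.3], [-3.0, 7.1], [-3.5, 6.8], [-4.0, 6.5], [-4.5, 6.2], [-5.0, 5.8], [-5.5, 5.4], [-5.9, 4.9], [-6.2, 4.4], [-6.6, 3.9], [-6.9, 3.4], [-7.1, 2.8], [-7.3, 2.2], [-7.5, 1.7], [-7.6, 1.1], [-7.6, 0.5]] step 0.0797
end [463.3 391.8] way [[525.8, 224.2], [557.6, 291.7], [531.5, 361.6], [463.3, 391.8]]
```

drive_tool(dp=[[7,-3,-10],[7,-3,-12],[7,-4,-12],[7,-4,-12],[6,-3,-10],[4,-2,-5],[0,0,0],[0,0,0],[0,0,0],[0,0,0]], angular=[[0,0,0.03],[0,0,0.03],[0,0,0.03],[0,0,0.03],[0,0,0.02],[0,0,0],[0,0,0],[0,0,0],[0,0,0],[0,0,0]], claw=0.39)

```text
time_s: 18.25
tcp_pos: [526.2, 224.0, 124.8]
ee_rot: [-89.4, 0.5, -41.7]
ft_force: [0.4, 0.3, 0.2]
gripper_width: 0.308
```

Run:
```python
from h import *
f=grab("wrist","w11"); crop(f[0],100,80,500,380,2,"w11c")
```

```text
(no output)
```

View pics/w11c.png

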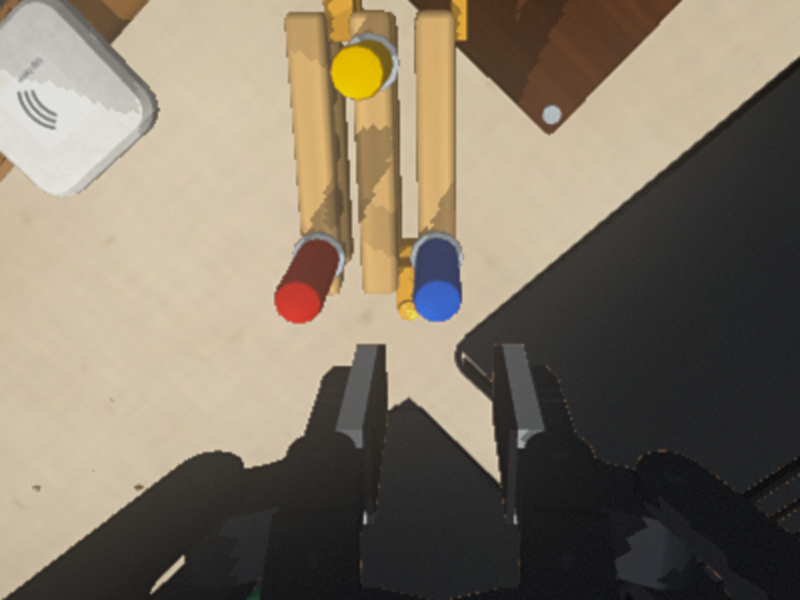

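drive_tool(dp=[[0,0,-12],[0,0,-12],[0,0,-12],[0,0,-9],[0,0,-4],[0,0,-1],[0,0,0],[0,0,0],[0,0,0],[0,0,0]], angular=[[0,0,0],[0,0,0],[0,0,0],[0,0,0],[0,0,0],[0,0,0],[0,0,0],[0,0,0],[0,0,0],[0,0,0]], claw=0.39)

```text
time_s: 19.55
tcp_pos: [526.1, 224.2, 71.3]
ee_rot: [-89.4, 0.5, -41.7]
ft_force: [-0.1, 0.2, 0.6]
gripper_width: 0.304
```

drive_tool(dp=[[5.5,5.3,1.5],[5,5.8,0.5],[4.6,6.1,0],[4.1,6.5,0],[3.5,6.8,0],[3,7.1,0],[2.4,7.3,0],[1.8,7.4,0],[1.2,7.6,0],[0.6,7.6,0]], angular=[[0,0,0.08],[0,0,0.08],[0,0,0.08],[0,0,0.08],[0,0,0.08],[0,0,0.08],[0,0,0.08],[0,0,0.08],[0,0,0.08],[0,0,0.08]], claw=0.45)

```text
time_s: 20.8
tcp_pos: [547.2, 259.2, 71.1]
ee_rot: [-92.9, 1.3, 4.8]
ft_force: [1.3, -5.9, 2.2]
gripper_width: 0.276
```

drive_tool(dp=[[4.2,10.3,0.5],[3.5,10.5,0.3],[2.8,10.7,0.3],[1.8,10.9,0.3],[1.1,11,0.2],[0.3,11,0.2],[-0.5,11,0.2],[-1.4,10.9,0.2],[-2.3,10.7,0.2],[-3,10.5,0.2]], angular=[[0.016,0,0.04],[0.016,0,0.04],[0.016,0,0.04],[0.016,0,0.04],[0.014,0.002,0.04],[0.014,0.003,0.04],[0.014,0.004,0.04],[0.014,0.005,0.04],[0.014,0.006,0.04],[0.014,0.006,0.04]], claw=0.45)

```text
time_s: 22.05
tcp_pos: [553.6, 328.8, 70.5]
ee_rot: [-87.2, 2.2, 27.7]
ft_force: [0.7, -5.9, 3.7]
gripper_width: 0.276
```

drive_tool(dp=[[-4.4,10.1,0.7],[-5.1,9.8,0.6],[-5.8,9.3,0.5],[-6.5,8.9,0.5],[-7.1,8.3,0.5],[-7.7,7.8,0.5],[-8.2,7.3,0.5],[-8.7,6.7,0.5],[-9.2,6,0.5],[-9.7,5.2,0.5]], angular=[[0.004,-0.003,0.075],[0.004,-0.003,0.075],[0.004,-0.003,0.075],[0.004,-0.003,0.075],[0.004,-0.003,0.075],[0.004,-0.003,0.075],[0.004,-0.003,0.075],[0.004,-0.003,0.075],[0.004,-0.003,0.075],[0.004,-0.003,0.075]], claw=0.45)

```text
time_s: 23.3
tcp_pos: [511.6, 378.7, 71.0]
ee_rot: [-90.2, -0.4, 70.7]
ft_force: [7.1, -1.3, -5.1]
gripper_width: 0.277
```

Run:
```python
from h import *
f=grab("wrist","w12"); crop(f[0],100,80,500,380,2,"w12c"); print(np.round(get_obs()["joints"],1))
```

```text
[-17.5  48.4 -37.5  95.5  37.1  48.7  90.2]
```

View pics/w12c.png

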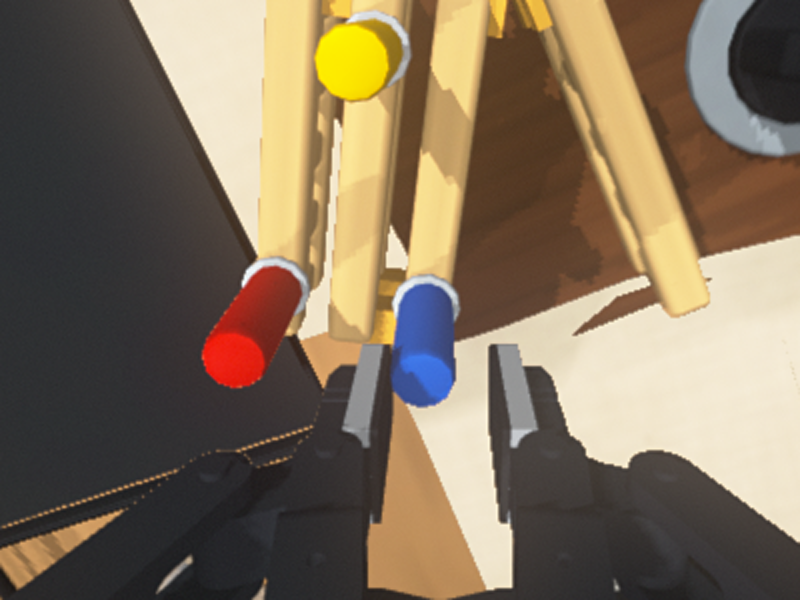

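drive_tool(dp=[[-9.6,5.3,0.5],[-10,4.6,0.5],[-10.3,3.9,0.5],[-10.5,3.2,0.5],[-10.7,2.5,0.5],[-10.9,1.7,0.5],[-11,1,0.5],[-11,0.4,0.5],[-9,0,0.3],[-8,0,0.3]], angular=[[0.003,0.005,0.05],[0.002,0.005,0.05],[0.002,0.005,0.05],[0.002,0.006,0.05],[0.002,0.006,0.05],[0.001,0.006,0.05],[0.001,0.006,0.05],[0,0.006,0.05],[0,0.006,0.02],[0,0.006,0]], claw=0.45)

```text
time_s: 24.6
tcp_pos: [459.2, 392.3, 73.8]
ee_rot: [-90.7, -1.2, 94.3]
ft_force: [13.5, 1.8, -8.0]
gripper_width: 0.278
```

Run:
```python
from h import *
f=grab("wrist","w13"); crop(f[0],100,80,500,380,2,"w13c"); print(np.round(get_obs()["joints"],1))
```

```text
[-17.2  47.5 -43.1 101.5  42.7  47.2 103.4]
```

View pics/w13c.png

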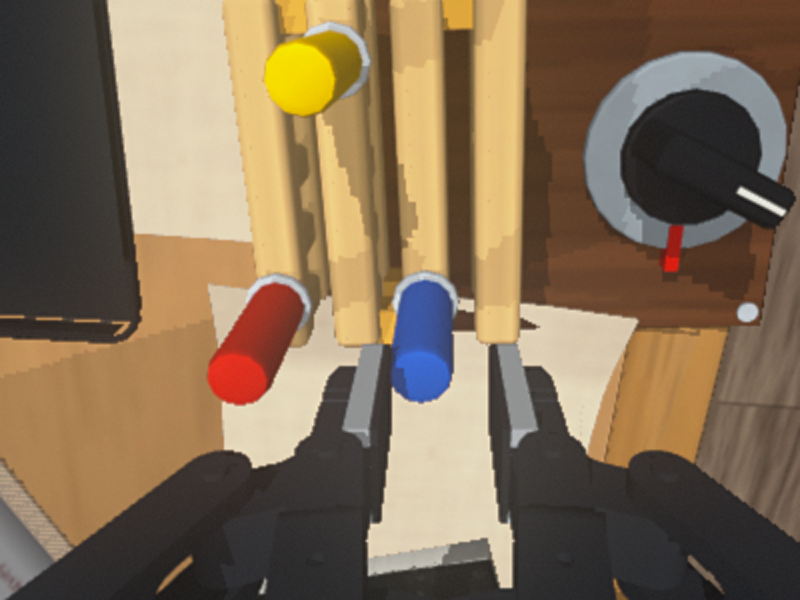

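Run:
```python
from h import *
w=load("w13"); q=lambda x,y,z=64:px2w(w,100+x/2,80+y/2,z)[:2]
red,yel,blue=q(238,378,108),q(299,84,108),q(421,378,108)
print(red,yel,blue,"b-r",np.linalg.norm(blue-red),"y-b",np.linalg.norm(yel-blue),"y-r",np.linalg.norm(yel-red))
def ang(a,b): v=q(*b)-q(*a); return np.degrees(np.arctan2(v[1],v[0]))
print("l3",ang((224,10),(259,280)),ang((270,10),(302,275)),"l2",ang((308,15),(338,330)),ang((355,30),(377,335)),"l1",ang((391,10),(403,280)),ang((440,10),(446,285)),"f",ang((472,10),(478,330)),ang((523,10),(521,330)))
crop(w[0],200,80,420,270,3.6,"w13d")
```

```text
[506.56915153 394.28223094] [492.0502467  324.09783409] [462.93825371 390.74989347] b-r 43.773652487844096 y-b 72.73242162402595 y-r 71.67041341762945
l3 95.66169019743646 96.5083974547311 l2 96.08792634250771 96.07024401061867 l1 95.516118212467 95.61721661311466 f 96.39285202757328 96.40941492317215
```

View pics/w13d.png

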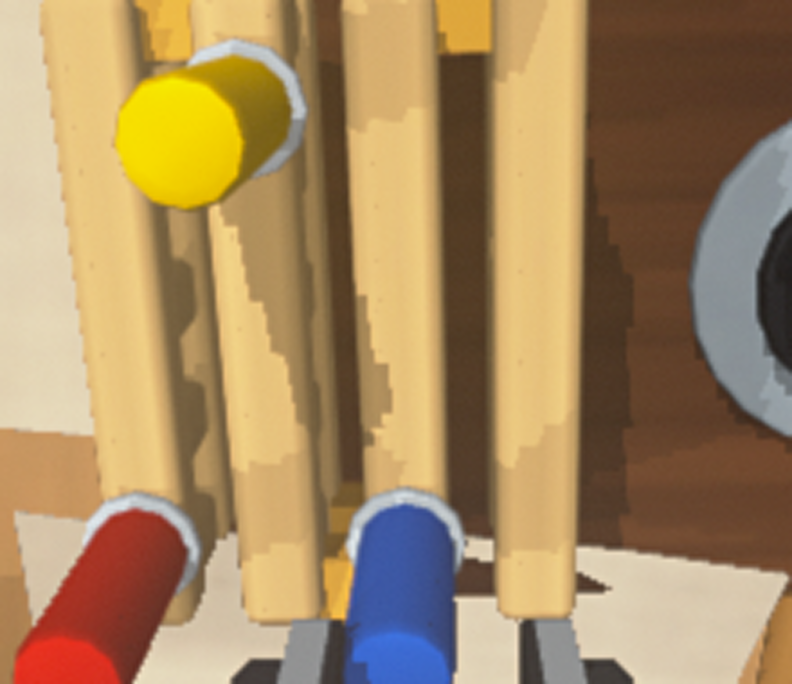

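Run:
```python
from h import *
w=load("w13"); crop(w[0],370,90,510,240,5,"w13k")
```

```text
(no output)
```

View pics/w13k.png

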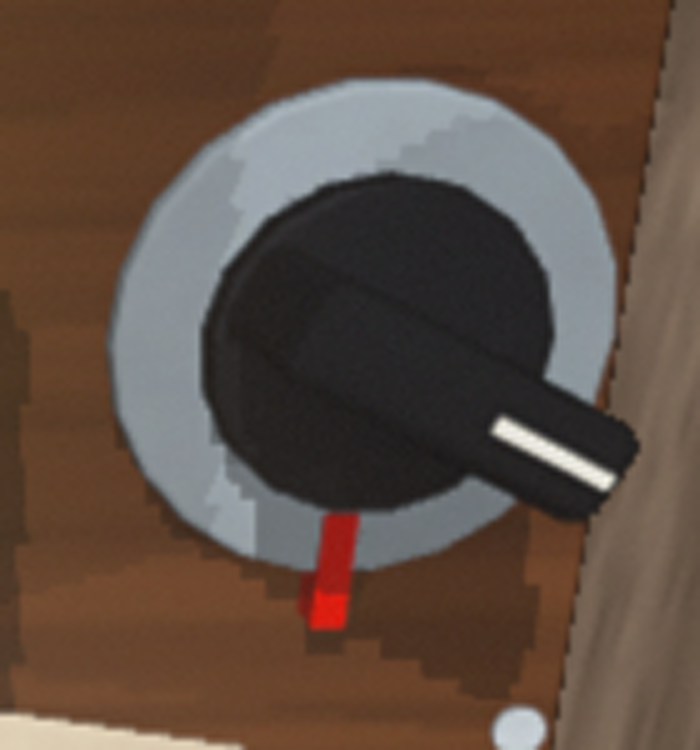

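drive_tool(dp=[[2,0,0],[1,0,10],[0,0,20],[0,0,20],[-10,-8,20],[-14,-8,20],[-14,-8,15],[-14,-8,10],[-10,-6,0],[0,0,0]], angular=[[0,0,0],[0,0,0],[0,0,0],[0,0,0],[0,0,0],[0,0,0],[0,0,0],[0,0,0],[0,0,0],[0,0,0]], claw=0.3)

```text
time_s: 25.9
tcp_pos: [396.5, 355.0, 201.5]
ee_rot: [-91.0, -1.4, 94.4]
ft_force: [-0.0, -0.7, -0.4]
gripper_width: 0.354
```

Run:
```python
from h import *
f=grab("wrist","w14"); 
w=f; print(w2px(w,[371,355,50])); u,v=map(int,w2px(w,[371,355,50])); 
x0=max(0,u-90);y0=max(0,v-80);print(x0,y0); crop(w[0],x0,y0,x0+180,y0+160,4,"w14k")
w=load("w13"); q=lambda x,y,z:px2w(w,370+x/5,90+y/5,z)[:2]
print(q(605,480,50),q(265,295,50),q(330,610,6),q(340,540,6), "ring",q(362,325,14))
```

```text
[346.78897172 172.28702818]
256 92
[355.93147333 359.42038728] [401.62781454 339.95000746] [368.52722234 395.79785403] [369.27411817 384.25484847] ring [375.74807978 349.52180187]
```

View pics/w14k.png

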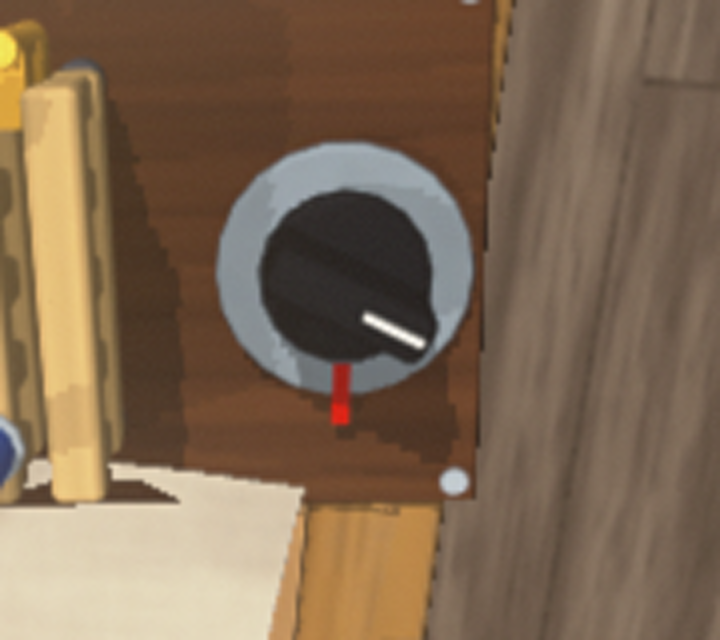

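Run:
```python
from h import *
w=load("w14"); q=lambda x,y,z:px2w(w,256+x/4,92+y/4,z)[:2]
for z in (6,10,14): print("ring",z,q(345,267,z))
print("hub top?",q(346,275,20),q(346,275,30))
a,b=q(365,317,50),q(423,345,50);print("line",a,b,np.degrees(np.arctan2(*(b-a)[::-1])))
m1,m2=q(342,368,10),q(340,420,10); print("mark",m1,m2,np.degrees(np.arctan2(*(m2-m1)[::-1])))
print("bar edges", q(430,330,50),q(398,360,50))
```

```text
ring 6 [373.76543332 351.67860148]
ring 10 [374.05621721 350.75674543]
ring 14 [374.3470011  349.83488938]
hub top? [374.28727239 350.63710261] [375.02834962 348.27025961]
line [370.65285547 353.88835941] [355.24327187 359.97827226] 158.4359221724299
mark [371.91580658 380.22516327] [370.89829723 396.0628314 ] 93.67598169737153
bar edges [353.96741776 355.91953253] [361.0865643  364.44772995]
```

drive_tool(dp=[[-2,0,-5],[-2,0,-5],[-2,0,-5],[-2,0,-5],[-2,0,-5],[-2,0,-5],[-2,0,-5],[-2,0,-5],[-2,0,-5],[-2,0,-5]], angular=[[0,0,-0.17],[0,0,-0.17],[0,0,-0.17],[0,0,-0.17],[0,0,-0.17],[0,0,-0.17],[0,0,-0.17],[0,0,-0.17],[0,0,-0.17],[0,0,-0.17]], claw=0.2)

```text
time_s: 27.2
tcp_pos: [380.3, 356.6, 143.4]
ee_rot: [-90.9, -1.2, -6.4]
ft_force: [-0.4, -0.3, -0.6]
gripper_width: 0.398
```

Run:
```python
from h import *
print(np.round(get_obs()["joints"],1))
```

```text
[-33.7  31.2 -20.  110.7  17.9  41.2  18.9]
```

drive_tool(dp=[[-2,-2,-10],[-2,-2,-12],[-1,-2,-12],[0,0,-12],[0,0,-10],[0,0,-6],[0,0,0],[0,0,0],[0,0,0],[0,0,0]], angular=[[0.007,0.006,-0.09],[0.007,0.006,-0.09],[0.007,0.006,-0.085],[0,0,0],[0,0,0],[0,0,0],[0,0,0],[0,0,0],[0,0,0],[0,0,0]], claw=0.2)

```text
time_s: 28.45
tcp_pos: [376.7, 352.9, 76.2]
ee_rot: [-90.0, 0.2, -21.8]
ft_force: [-0.0, 0.7, 0.3]
gripper_width: 0.4
```

Run:
```python
from h import *
f=grab("wrist","w15"); crop(f[0],160,130,480,370,2.5,"w15c")
```

```text
(no output)
```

View pics/w15c.png

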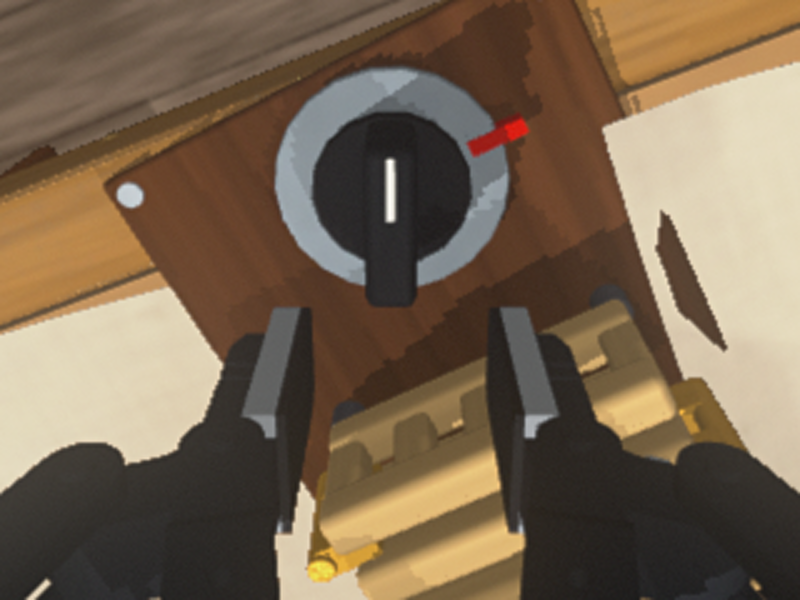

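Run:
```python
from h import *
w=load("w15"); q=lambda x,y,z:px2w(w,160+x/2.5,130+y/2.5,z)[:2]
a,b=q(390,155,50),q(391,302,50);print(a,b,(a+b)/2,np.linalg.norm(a-b),np.degrees(np.arctan2(*(a-b)[::-1])), w2px(w,[376.7,352.9,50]))
m1,m2=q(472,148,10),q(525,128,10);print(m1,m2,np.degrees(np.arctan2(*(m2-m1)[::-1])),"ring",q(392,178,12))
```

```text
[355.30490387 359.88170126] [393.80528276 344.61160093] [374.55509331 352.2466511 ] 41.41805329446521 158.36562995433235 [318.36327341 224.79699224]
[373.96539885 378.56611807] [373.97227363 395.48628001] 89.97672030392859 ring [373.26273065 352.7835155 ]
```

drive_tool(dp=[[-1,-1,-12],[0,0,-12],[0,0,-12],[0,0,-7],[0,0,-3],[0,0,-1],[0,0,0],[0,0,0],[0,0,0],[0,0,0]], angular=[[0,0,0],[0,0,0],[0,0,0],[0,0,0],[0,0,0],[0,0,0],[0,0,0],[0,0,0],[0,0,0],[0,0,0]], claw=0.2)

```text
time_s: 29.75
tcp_pos: [375.7, 351.9, 26.0]
ee_rot: [-90.0, 0.1, -21.8]
ft_force: [-0.4, 0.4, -1.6]
gripper_width: 0.403
```

drive_tool(dp=[[0,0,0],[0,0,0],[0,0,0],[0,0,0],[0,0,0],[0,0,0],[0,0,0],[0,0,0],[0,0,0],[0,0,0]], angular=[[0,0,0],[0,0,0],[0,0,0],[0,0,0],[0,0,0],[0,0,0],[0,0,0],[0,0,0],[0,0,0],[0,0,0]], claw=1, squeeze=30)

```text
time_s: 31.0
tcp_pos: [375.7, 352.0, 26.1]
ee_rot: [-90.0, 0.1, -21.8]
ft_force: [0.4, 0.8, -0.4]
gripper_width: 0.002
```

Run:
```python
from h import *
print(get_obs()["gripper_width"])
f=grab("wrist","w16"); crop(f[0],160,100,480,340,2.5,"w16c")
```

```text
0.0018690835394904923
```

View pics/w16c.png

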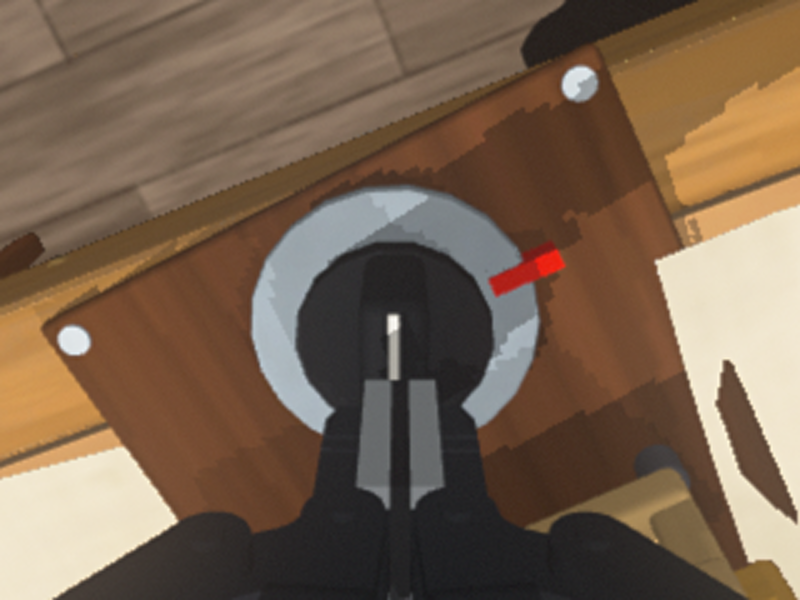

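Run:
```python
from h import *
w=load("w16"); o=get_obs(); p=np.array(o["tcp_pos"])
def c(X): u=w2px(w,X); return ((u[0]-160)*2.5,(u[1]-100)*2.5)
for z in (0,10,19,24,30): print(z,c(p+[0,0,z]))
print("bar ends at z50 centre assumed", c([375.5,351.5,50]))
for s in (-23,23): print(s,c([375.5+s*np.cos(np.radians(158.4)),351.5+s*np.sin(np.radians(158.4)),50]), c([375.5+s*np.cos(np.radians(158.4)),351.5+s*np.sin(np.radians(158.4)),20]))
print(np.round(o["joints"],1),o["moment"])
```

```text
0 (np.float64(395.4482241468985), np.float64(356.8864982150618))
10 (np.float64(395.205854799466), np.float64(377.22739642827884))
19 (np.float64(394.9649934904277), np.float64(397.4417322036308))
24 (np.float64(394.82061829446025), np.float64(409.5584507441397))
30 (np.float64(394.636245790596), np.float64(425.03195172165846))
bar ends at z50 centre assumed (np.float64(392.1781868097415), np.float64(408.87587044889597))
-23 (np.float64(392.8523445064252), np.float64(504.3313352479845)) (np.float64(393.8599273675433), np.float64(429.57808722947914))
23 (np.float64(391.4411296373106), np.float64(304.5143311175907)) (np.float64(392.7407445748486), np.float64(253.8747863095491))
[-38.5  41.4 -11.4 116.1  18.3  24.2   4.2] [ 0.03519631  0.04167384 -0.00266842]
```

Run:
```python
from h import *
w=load("w16"); crop(cv2.convertScaleAbs(w[0],alpha=2.0,beta=20),270,190,370,310,6,"w16d")
f=grab("side","sd2")[0]; crop(f,210,110,310,190,8,"sd2c")
```

```text
(no output)
```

View pics/w16d.png

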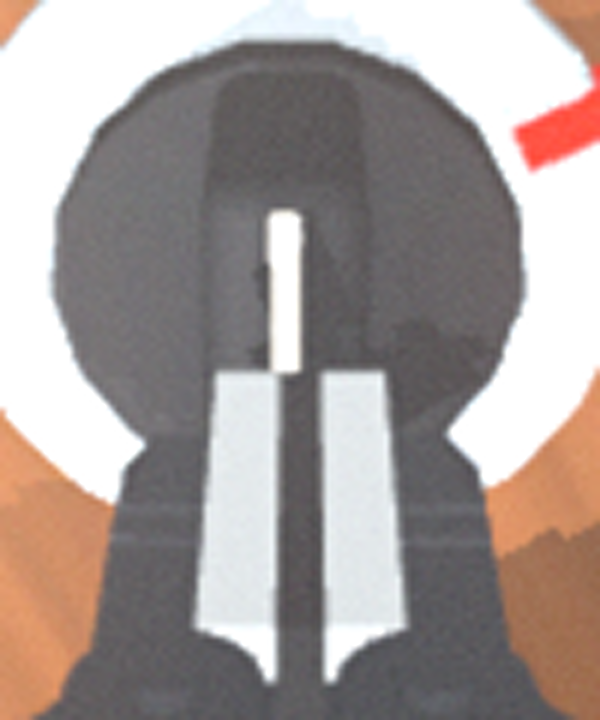

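View pics/sd2c.png

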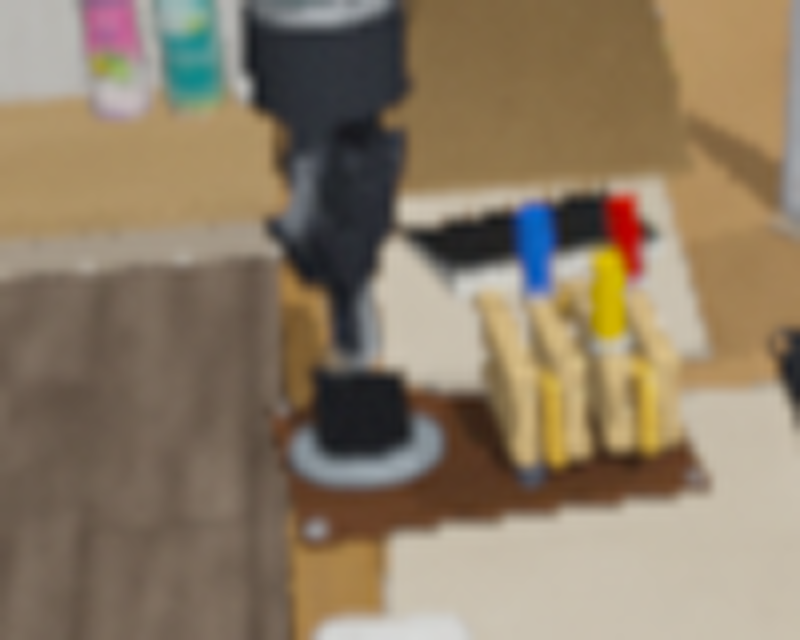

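Run:
```python
from h import *
c=camera("wrist");T=np.array(c["tool_from_camera"]);Ti=np.linalg.inv(T)
def pr(x):
    p=Ti@np.r_[x,1]; return (c["fx"]*p[0]/p[2]+c["cx"],c["fy"]*p[1]/p[2]+c["cy"],p[2])
for X in [(0,0,0),(-11,0,0),(-11,-10,0),(-11,-20,0),(-11,-24,0),(11,0,0),(-11,-24,7),(-11,-24,2)]: print(X,np.round(pr(X),1))
```

```text
(0, 0, 0) [318.1 242.7 190.4]
(-11, 0, 0) [318.1 225.2 186.8]
(-11, -10, 0) [318.  232.6 177.3]
(-11, -20, 0) [317.8 240.8 167.9]
(-11, -24, 0) [317.8 244.4 164.1]
(11, 0, 0) [318.1 259.5 194. ]
(-11, -24, 7) [331.8 244.4 164.1]
(-11, -24, 2) [321.8 244.4 164.1]
```

Run:
```python
from h import *
d=load("sd2")
for z in (26,36,46,50,56,60): u=w2px(d,[375.7,352,z]); print(z,(u[0]-210)*8,(u[1]-110)*8)
f=grab("scene","sc2")[0]; crop(f,150,110,230,190,8,"sc2c")
s=load("sc2")
for z in (26,36,46,50,56,60): u=w2px(s,[375.7,352,z]); print(z,(u[0]-150)*8,(u[1]-110)*8)
```

```text
26 363.3604556953037 404.51147997789894
36 361.2959909586898 385.14863358876323
46 359.2204366048727 365.6817764356722
50 358.3870897335728 357.86572263166886
56 357.1337030386178 346.11006819486533
60 356.29585917933946 338.2518366360641
26 291.17722379409884 560.9667214840838
36 287.1730733067468 543.2689880143807
46 283.1379719874558 525.4344565956376
50 281.5151847176073 518.2619847640926
56 279.07155958351746 507.46153496591705
60 277.4361457554744 500.23325567601705
```

View pics/sc2c.png

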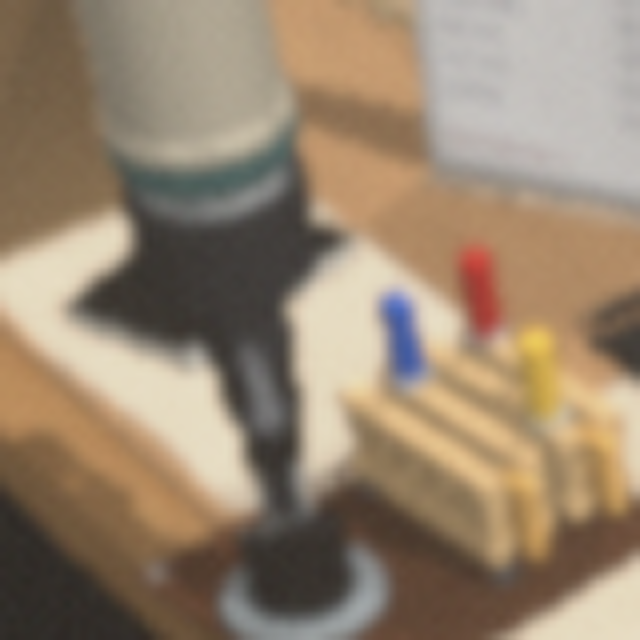

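drive_tool(dp=[[0,0,-1],[0,0,-1],[0,0,-1],[0,0,-1],[0,0,-1],[0,0,-1],[0,0,0],[0,0,0],[0,0,0],[0,0,0]], angular=[[0,0,0],[0,0,0],[0,0,0],[0,0,0],[0,0,0],[0,0,0],[0,0,0],[0,0,0],[0,0,0],[0,0,0]])

```text
time_s: 32.45
tcp_pos: [375.9, 352.2, 21.2]
ee_rot: [-89.9, 0.1, -21.8]
ft_force: [0.2, -0.4, 2.2]
gripper_width: -0.003
```

drive_tool(dp=[[0,0,-1],[0,0,-1],[0,0,-1],[0,0,-1],[0,0,0],[0,0,0],[0,0,0],[0,0,0],[0,0,0],[0,0,0]], angular=[[0,0,0],[0,0,0],[0,0,0],[0,0,0],[0,0,0],[0,0,0],[0,0,0],[0,0,0],[0,0,0],[0,0,0]])

```text
time_s: 33.7
tcp_pos: [376.1, 352.3, 21.2]
ee_rot: [-89.9, -0.0, -21.8]
ft_force: [-0.5, -0.5, 2.2]
gripper_width: 0.004
```

Run:
```python
from h import *
f=grab("side","sd3")[0]; crop(f,210,110,310,190,8,"sd3c")
f=grab("scene","sc3")[0]; crop(f,150,110,230,190,8,"sc3c"); print(get_obs()["ft_force"])
```

```text
[-1.30338941 -0.54541952  2.56676719]
```

View pics/sd3c.png

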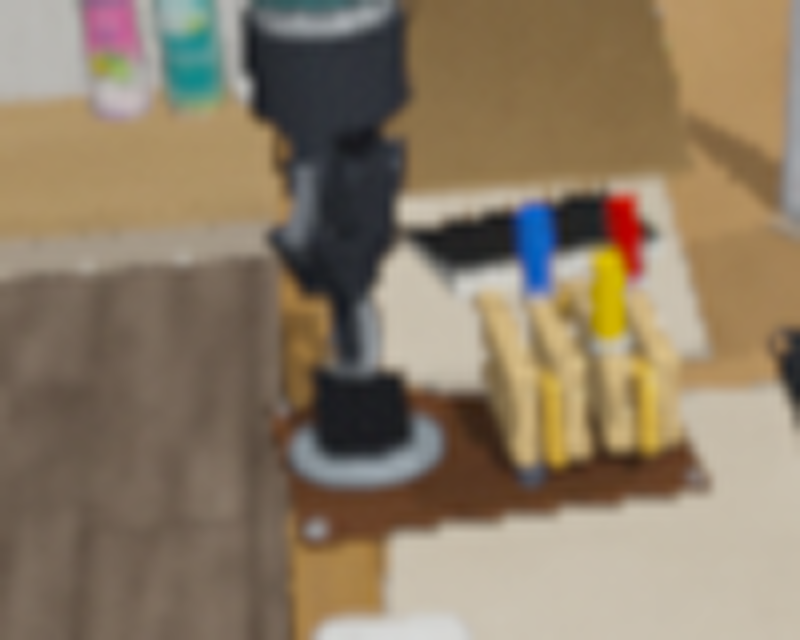

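drive_tool(dp=[[0,0,6],[0,0,4],[0,0,0],[0,0,0],[0,0,-6],[0,0,-8],[0,0,-8],[0,0,-6],[0,0,-4],[0,0,-1]], angular=[[0,0,0],[0,0,0],[0,0,0],[0,0,0],[0,0,0],[0,0,0],[0,0,0],[0,0,0],[0,0,0],[0,0,0]], claw=0.2)

```text
time_s: 35.05
tcp_pos: [375.5, 351.7, -4.6]
ee_rot: [-90.0, 0.0, -21.8]
ft_force: [0.6, -0.2, 0.2]
gripper_width: 0.397
```

drive_tool(dp=[[0,0,0],[0,0,0],[0,0,0],[0,0,0],[0,0,0],[0,0,0],[0,0,0],[0,0,0],[0,0,0],[0,0,0]], angular=[[0,0,0],[0,0,0],[0,0,0],[0,0,0],[0,0,0],[0,0,0],[0,0,0],[0,0,0],[0,0,0],[0,0,0]], claw=1, squeeze=30)

```text
time_s: 36.3
tcp_pos: [375.2, 350.9, -4.5]
ee_rot: [-90.1, 0.0, -21.8]
ft_force: [-0.7, -0.0, -0.8]
gripper_width: 0.157
```

drive_tool(dp=[[0,0,0],[0,0,0],[0,0,0],[0,0,0],[0,0,0],[0,0,0],[0,0,0],[0,0,0],[0,0,0],[0,0,0]], angular=[[0,0,-0.12],[0,0,-0.12],[0,0,-0.12],[0,0,-0.12],[0,0,-0.12],[0,0,-0.12],[0,0,-0.12],[0,0,-0.12],[0,0,-0.12],[0,0,0]])

```text
time_s: 37.55
tcp_pos: [375.4, 351.0, -4.5]
ee_rot: [-90.0, 0.0, -85.6]
ft_force: [0.1, -1.6, -2.0]
gripper_width: 0.157
```

drive_tool(dp=[[0,0,0],[0,0,0],[0,0,0],[0,0,15],[0,0,20],[0,0,20],[0,0,25],[0,-10,25],[0,-20,25],[0,-20,25]], angular=[[0,0,0],[0,0,0],[0,0,0],[0,0,0],[0,0,0],[0,0,0],[0,0,0],[0,0,0],[0,0,0],[0,0,0]], claw=0.2)

```text
time_s: 38.8
tcp_pos: [375.6, 302.4, 160.1]
ee_rot: [-89.8, 0.3, -85.1]
ft_force: [0.6, -0.5, 0.5]
gripper_width: 0.4
```

Run:
```python
from h import *
f=grab("wrist","w17"); u,v=map(int,w2px(f,[375,365,50])); x0=max(0,u-110);y0=max(0,v-90);print(x0,y0);crop(f[0],x0,y0,x0+260,y0+180,3,"w17c")
```

```text
215 26
```

View pics/w17c.png

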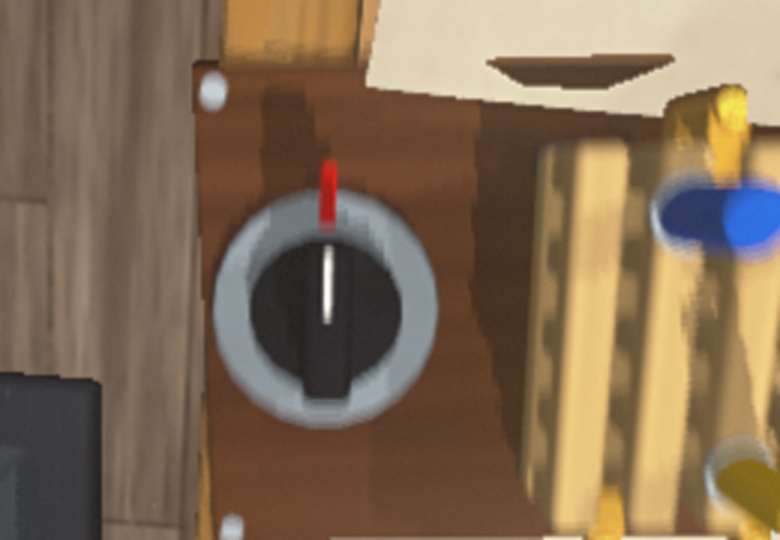

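drive_tool(dp=[[18,-45,15],[18,-45,15],[18,-45,15],[18,-45,15],[18,-45,15],[18,-45,15],[18,-45,15],[18,-45,15],[18,-45,15],[10,-30,5]], angular=[[0,0,-0.01],[0,0,-0.01],[0,0,-0.01],[0,0,-0.01],[0,0,-0.01],[0,0,-0.01],[0,0,-0.01],[0,0,-0.01],[0,0,0],[0,0,0]], claw=-1)

```text
time_s: 40.1
tcp_pos: [551.7, -145.3, 317.0]
ee_rot: [-88.9, 0.6, -89.5]
ft_force: [0.8, 0.6, -0.3]
gripper_width: 1.0
```

drive_tool(dp=[[0,0,0],[0,0,0],[0,0,0],[0,0,0],[0,0,0],[0,0,0],[0,0,0],[0,0,0],[0,0,0],[0,0,0]], angular=[[0,0,0],[0,0,0],[0,0,0],[0,0,0],[0,0,0],[0,0,0],[0,0,0],[0,0,0],[0,0,0],[0,0,0]])

```text
time_s: 41.35
tcp_pos: [550.7, -143.3, 317.9]
ee_rot: [-88.9, 0.7, -89.4]
ft_force: [-0.2, 0.2, -0.2]
gripper_width: 1.0
```

Run:
```python
from h import *
f=grab("wrist","w18")
```

```text
(no output)
```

View pics/w18.png

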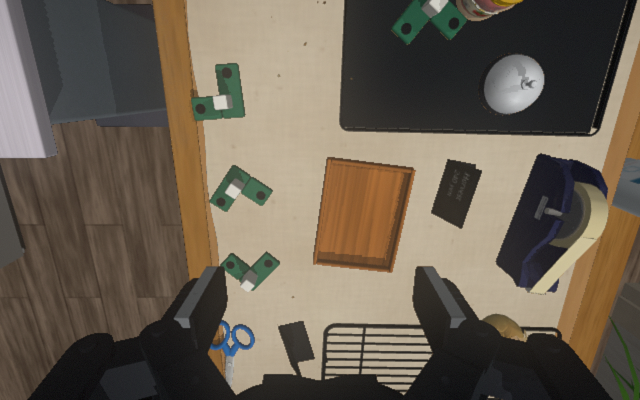

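Run:
```python
from h import *
f=load("w18")[0]; crop(f,185,50,285,200,4,"a1"); crop(f,205,155,295,295,4,"a2"); crop(f,300,145,425,280,5,"a3")
a=cv2.imread("pics/a1.png");b=cv2.imread("pics/a2.png")
h=max(a.shape[0],b.shape[0]);p=lambda i:cv2.copyMakeBorder(i,0,h-i.shape[0],0,0,cv2.BORDER_CONSTANT)
cv2.imwrite("pics/a12.png",np.hstack([p(a),p(b)]));print(a.shape,b.shape)
```

```text
(600, 400, 3) (560, 360, 3)
```

View pics/a12.png

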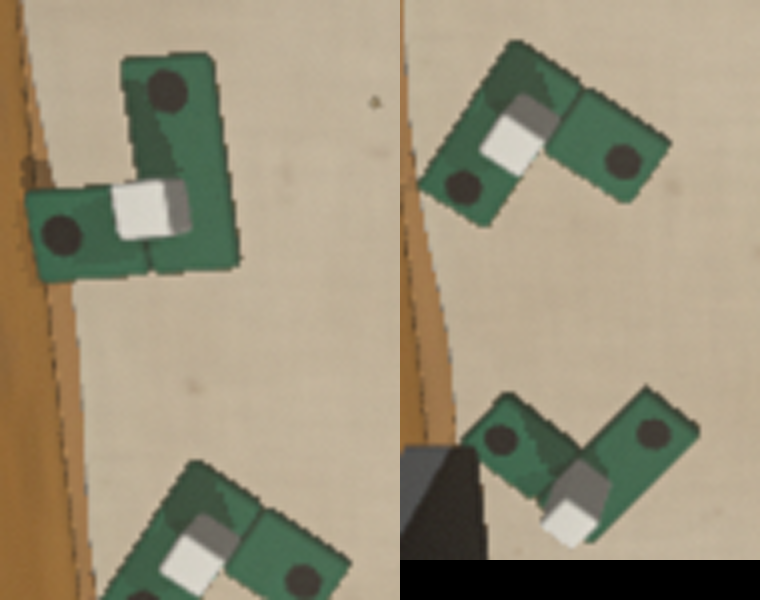

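View pics/a3.png

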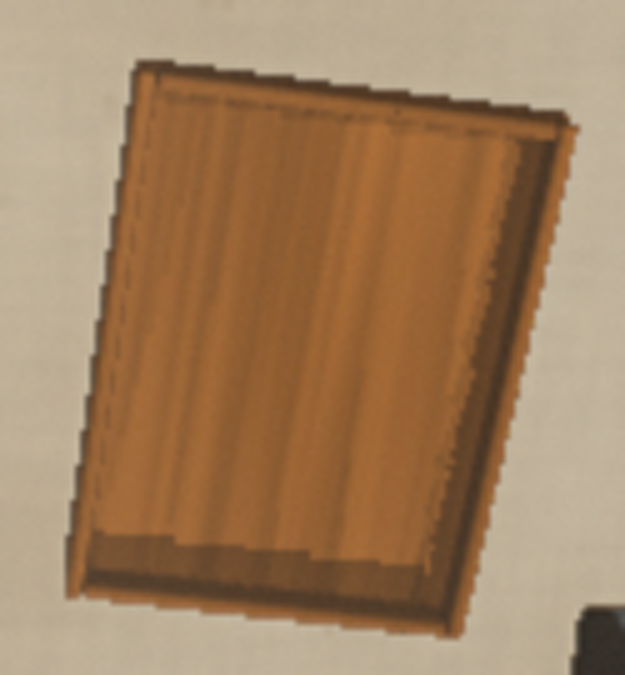

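```bash
cat > fit.py <<'E'
from h import *
from scipy.optimize import least_squares
L=np.array([(-23,-23),(49,-23),(49,9),(9,9),(9,49),(-23,49)],float)
def Rm(a): return np.array([[np.cos(a),-np.sin(a)],[np.sin(a),np.cos(a)]])
def fitfoot(W,corn,stub,th0,z0=0):
    """corn: dict idx->pixel(raw); stub: raw pixel of stub top centre"""
    P={i:px2w(W,*uv,10+z0)[:2] for i,uv in corn.items()}
    S=px2w(W,*stub,42+z0)[:2] if stub else None
    def r(p):
        e=[(Rm(p[2])@L[i]+p[:2]-q) for i,q in P.items()]
        if S is not None: e.append((p[:2]-S)*1.5)
        return np.concatenate(e)
    x0=np.r_[S if S is not None else np.mean(list(P.values()),0),th0]
    s=least_squares(r,x0); print("foot",s.x[:2].round(1),"deg",np.degrees(s.x[2]).round(1),"res",r(s.x).round(1).tolist()); return s.x
def fitrect(W,c4,th0):
    P=[px2w(W,*uv,20)[:2] for uv in c4]; C=np.array([(-66,87),(66,87),(66,-87),(-66,-87)])
    r=lambda p:np.concatenate([Rm(p[2])@c+p[:2]-q for c,q in zip(C,P)])
    s=least_squares(r,np.r_[np.mean(P,0),th0]); print("tray",s.x[:2].round(1),"deg",np.degrees(s.x[2]).round(1),"res",r(s.x).round(1).tolist()); return s.x
E
python3 - <<'E'
from fit import *
W=load("w18")
A=lambda x,y:(185+x/4,50+y/4); B=lambda x,y:(205+x/4,155+y/4); C=lambda x,y:(300+x/5,145+y/5)
t=fitrect(W,[C(138,71),C(573,127),C(462,636),C(72,597)],-.1)
f0=fitfoot(W,{0:A(240,265),2:A(122,60),1:A(212,55),4:A(40,282),5:A(27,190)} if 0 else {0:A(240,265),1:A(212,55),2:A(122,60),4:A(27,190),5:A(40,282)},A(137,210),1.6)
f1=fitfoot(W,{0:B(115,40),1:B(18,185),2:B(88,227),3:B(145,150),4:B(228,203),5:B(272,142)},B(113,145),-2.1)
f2=fitfoot(W,{1:B(300,432),2:B(248,387),3:B(182,455),4:B(108,392),5:B(65,440)},B(170,523),.8)
np.savez("feet.npz",t=t,f0=f0,f1=f1,f2=f2)
E
```

```text
tray [ 622.3 -247.6] deg -6.4 res [-1.0, 0.4, 1.8, 1.5, 1.5, -1.1, -2.2, -0.8]
foot [425.7 -76.2] deg 94.0 res [0.2, -2.0, 0.4, 1.3, -1.3, 1.0, -2.0, 0.4, -0.8, -0.5, 2.3, -0.1]
foot [ 433.9 -195.9] deg -124.9 res [-1.0, 2.0, -1.1, -0.3, -0.2, -1.6, -1.3, -0.1, 1.0, -1.7, 1.6, -0.1, 0.6, 1.1]
foot [ 445.1 -350.7] deg 46.8 res [2.5, -1.7, -0.5, -0.3, 0.5, 1.7, -0.5, 0.2, -3.2, -1.2, 0.8, 0.8]
```

Run:
```python
from fit import *
d=np.load("feet.npz");t=d["t"]
for n,s in dict(A90lo=(32,-54),B270lo=(-32,-27),A90up=(32,27),B270up=(-32,54)).items(): print(n,(t[:2]+Rm(t[2])@s).round(1))
print(np.round(get_obs()["joints"],1))
print("standb",px2w(load("w18"),283,327,58),px2w(load("w18"),310,358,0))
```

```text
A90lo [ 648.1 -304.8]
B270lo [ 587.5 -270.9]
A90up [ 657.1 -224.3]
B270up [ 596.5 -190.4]
[ 2.8 22.9 14.3 92.  -7.2 65.  19.5]
standb [ 499.83223033 -416.50982526   58.        ] [ 542.27785249 -534.74903398    0.        ]
```

drive_tool(dp=[[-13,7,-22],[-13,7,-22],[-13,7,-22],[-13,7,-22],[-13,7,-22],[-13,7,-22],[-13,7,-22],[-13,7,-22],[-10,5,-20],[-8,4,-10]], angular=[[-0.002,0,0.006],[-0.002,0,0.006],[-0.002,0,0.006],[-0.002,0,0.006],[-0.002,0,0.006],[-0.002,0,0.006],[-0.002,0,0.006],[-0.002,0,0.006],[-0.002,0,0.006],[0,0,0]], claw=0)

```text
time_s: 42.65
tcp_pos: [427.8, -77.8, 108.2]
ee_rot: [-88.4, -0.5, -86.3]
ft_force: [0.9, 0.3, 0.2]
gripper_width: 0.497
```

Run:
```python
from h import *
f=grab("wrist","w19"); crop(f[0],180,100,460,310,2.8,"w19c")
```

```text
(no output)
```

View pics/w19c.png

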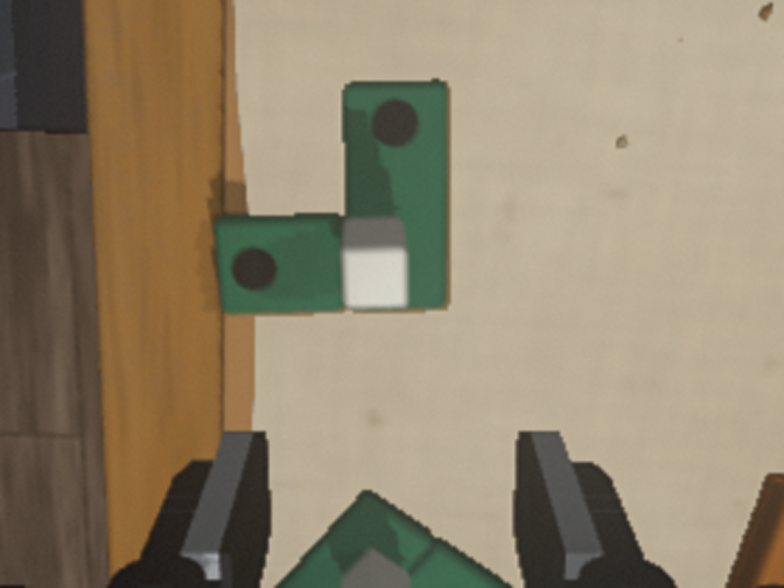

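Run:
```python
from fit import *
W=load("w19");A=lambda x,y:(180+x/2.8,100+y/2.8)
f=fitfoot(W,{0:A(448,307),1:A(448,82),2:A(345,83),4:A(217,216),5:A(222,312)},A(376,279),1.6)
print(px2w(W,*A(376,279),42))
```

```text
foot [425.2 -74.4] deg 94.2 res [0.7, -1.5, 1.5, 1.0, -0.8, 0.8, -1.3, -0.2, -0.6, -1.1, 0.4, 0.7]
[424.92867552 -74.874138    42.        ]
```

drive_tool(dp=[[-1,1,-15],[-1,1,-15],[-1,1,-15],[0,0,-15],[0,0,-15],[0,0,-15],[0,0,-10],[0,0,-5],[0,0,0],[0,0,0]], angular=[[0.002,0.01,0],[0.002,0.01,0],[0.002,0.008,0],[0,0,0],[0,0,0],[0,0,0],[0,0,0],[0,0,0],[0,0,0],[0,0,0]], claw=0)

```text
time_s: 43.95
tcp_pos: [424.4, -75.0, -3.0]
ee_rot: [-90.5, 0.1, -86.3]
ft_force: [0.0, 1.0, -0.6]
gripper_width: 0.504
```

Run:
```python
from h import *
f=grab("wrist","w20"); crop(f[0],180,130,460,340,2.8,"w20c");print(np.round(get_obs()["joints"],1))
```

```text
[ -3.5  43.   14.5 129.3 -47.2  13.4  57.4]
```

View pics/w20c.png

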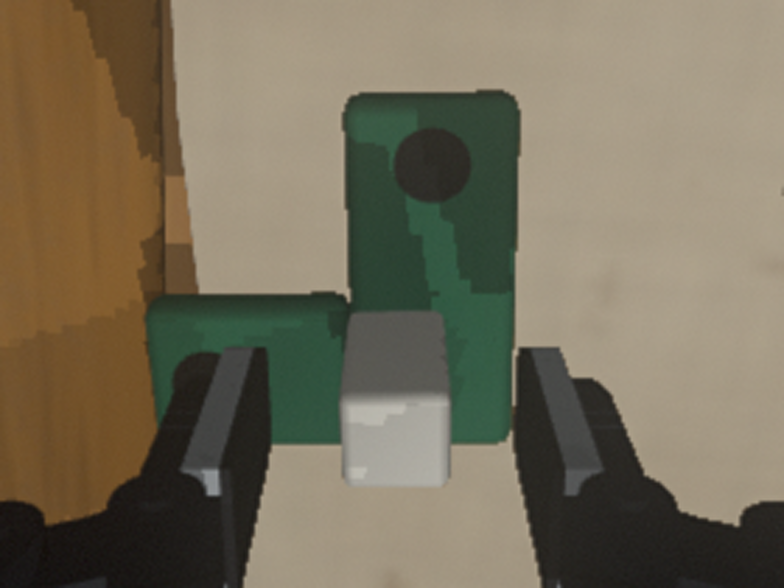

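drive_tool(dp=[[0,0,0],[0,0,0],[0,0,0],[0,0,0],[0,0,0],[0,0,0],[0,0,0],[0,0,0],[0,0,0],[0,0,0]], angular=[[0,0,0],[0,0,0],[0,0,0],[0,0,0],[0,0,0],[0,0,0],[0,0,0],[0,0,0],[0,0,0],[0,0,0]], claw=1, squeeze=60)

```text
time_s: 45.25
tcp_pos: [424.9, -75.1, -2.4]
ee_rot: [-90.4, 0.1, -86.3]
ft_force: [-0.1, -0.3, -1.2]
gripper_width: 0.192
```

Run:
```python
from h import *
f=grab("wrist","w21"); crop(f[0],180,130,460,340,2.8,"w21c");o=get_obs();print(np.round(o["joints"],1),o["gripper_width"])
```

```text
[ -3.5  42.9  14.5 129.3 -47.3  13.5  57.6] 0.19266040317758984
```

View pics/w21c.png

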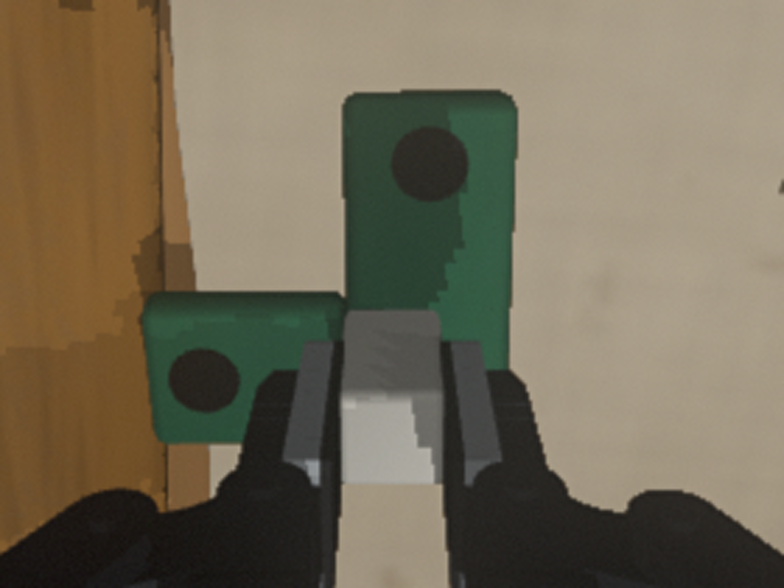

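drive_tool(dp=[[0,0,8],[0,0,12],[0,0,15],[0,0,15],[0,0,15],[5,-3,10],[12,-8,5],[20,-13,0],[20,-13,0],[20,-13,0]], angular=[[0,0,0],[0,0,0],[0,0,0],[0,0,0],[0,0,0],[0,0,0],[0,0,-0.02],[0,0,-0.02],[0,0,-0.02],[0,0,-0.02]], claw=1)

```text
time_s: 46.55
tcp_pos: [500.6, -123.6, 85.1]
ee_rot: [-90.5, 0.3, -91.0]
ft_force: [-0.6, 0.1, -1.7]
gripper_width: 0.192
```

Run:
```python
from h import *
f=grab("wrist","w22");o=get_obs();print(np.round(o["joints"],1),o["gripper_width"])
```

```text
[-10.5  39.9  33.5 114.2 -36.2  36.9  45.7] 0.19323994902225294
```

View pics/w22.png

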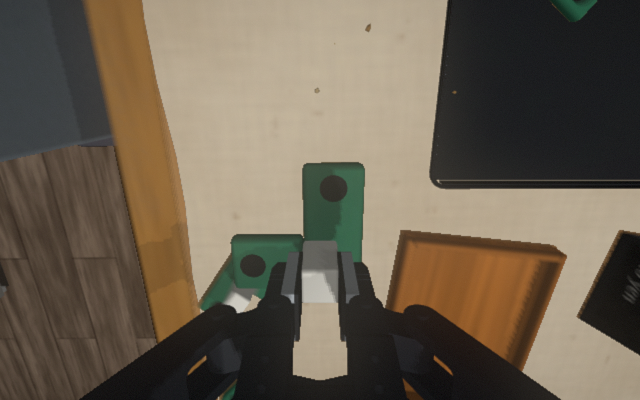

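drive_tool(dp=[[20,-13,0],[20,-13,0],[20,-13,0],[20,-13,0],[20,-13,0],[20,-13,0],[17,-11,0],[10,-6,0],[5,-4,0],[2,-2,0]], angular=[[0,0,-0.012],[0,0,-0.012],[0,0,-0.012],[0,0,-0.012],[0,0,-0.012],[0,0,-0.012],[0,0,-0.012],[0,0,-0.012],[0,0,0],[0,0,0]], claw=1)

```text
time_s: 47.85
tcp_pos: [656.0, -225.4, 87.5]
ee_rot: [-90.8, 0.3, -96.6]
ft_force: [-0.9, -0.3, -0.6]
gripper_width: 0.19
```

Run:
```python
from h import *
f=grab("wrist","w23");o=get_obs();print(np.round(o["joints"],1),o["gripper_width"])
```

```text
[ -1.9  52.3  36.3  84.4 -34.6  55.7  37.3] 0.19348491831363937
```

View pics/w23.png

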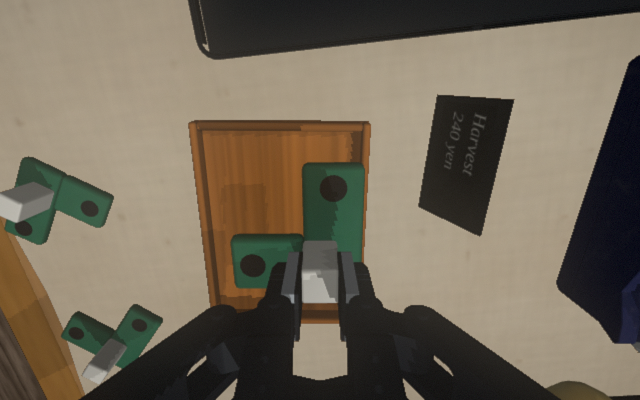

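Run:
```python
from fit import *
W=load("w23");t=np.load("feet.npz")["t"];im=W[0].copy()
for C,z in (([(-66,87),(66,87),(66,-87),(-66,-87)],20),([(-60,81),(60,81),(60,-81),(-60,-81)],20)):
    pts=[w2px(W,[*(t[:2]+Rm(t[2])@np.array(c)),z]) for c in C]
    cv2.polylines(im,[np.round(np.array(pts)*8).astype(int)],True,(255,0,0),1,cv2.LINE_AA,3)
crop(im,170,100,400,330,3,"w23c")
```

```text
(no output)
```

View pics/w23c.png

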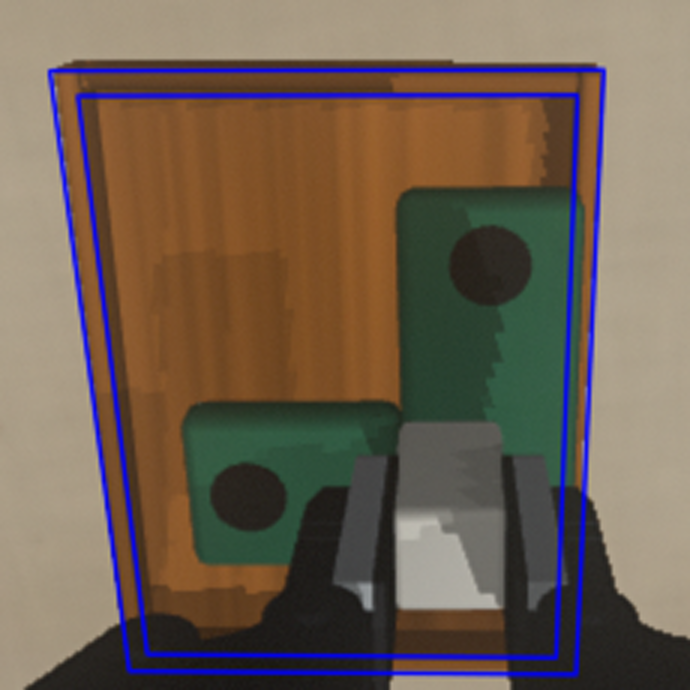

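drive_tool(dp=[[0.5,0.5,-12],[0.5,0.5,-14],[0,0,-14],[0,0,-14],[0,0,-12],[0,0,-8],[0,0,-4],[0,0,-2],[0,0,-1],[0,0,0]], angular=[[0,-0.007,0],[-0.001,-0.007,0],[0,0,0],[0,0,0],[0,0,0],[0,0,0],[0,0,0],[0,0,0],[0,0,0],[0,0,0]], claw=1)

```text
time_s: 49.15
tcp_pos: [655.7, -223.2, 4.1]
ee_rot: [-90.1, 0.5, -96.6]
ft_force: [-0.7, -0.1, -1.1]
gripper_width: 0.191
```

Run:
```python
from h import *
f=grab("wrist","w24");crop(f[0],170,100,430,330,3,"w24c")
```

```text
(no output)
```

View pics/w24c.png

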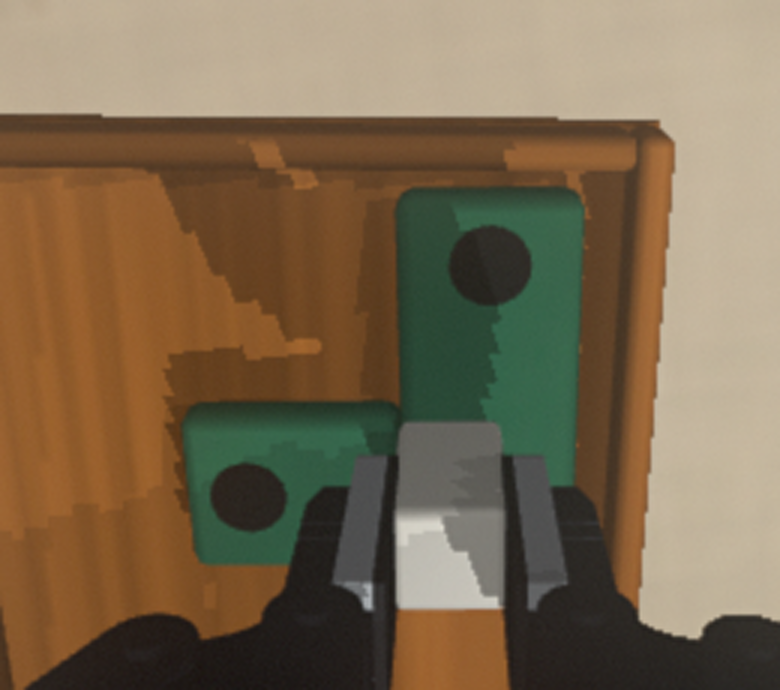

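drive_tool(dp=[[0,0,-1],[0,0,0],[0,0,0],[0,0,0],[0,0,10],[0,0,15],[0,0,20],[0,0,25],[-10,0,25],[-20,0,25]], angular=[[0,0,0],[0,0,0],[0,0,0],[0,0,0],[0,0,0],[0,0,0],[0,0,0],[0,0,0],[0,0,-0.05],[0,0,-0.08]], claw=0.2)

```text
time_s: 50.45
tcp_pos: [627.3, -223.6, 131.4]
ee_rot: [-89.8, 0.4, -104.1]
ft_force: [0.0, -0.9, -0.0]
gripper_width: 0.404
```

Run:
```python
from h import *
f=grab("wrist","w25")
```

```text
(no output)
```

View pics/w25.png

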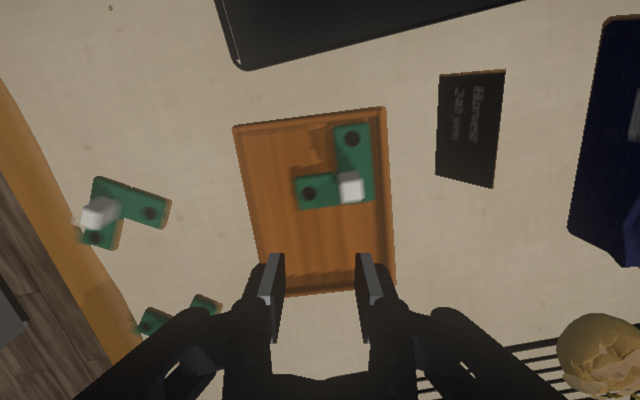

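drive_tool(dp=[[-18,2.5,0],[-20,3,0],[-20,3,0],[-20,3,0],[-20,3,-3],[-20,3,-5],[-20,3,-5],[-20,3,-5],[-20,3,-5],[-12,2,-3]], angular=[[0,0,-0.036],[0,0,-0.036],[0,0,-0.036],[0,0,-0.036],[0,0,-0.036],[0,0,-0.036],[0,0,-0.036],[0,0,-0.036],[0,0,-0.036],[0,0,-0.036]], claw=0)

```text
time_s: 51.75
tcp_pos: [436.2, -199.1, 124.9]
ee_rot: [-88.4, 0.8, -125.7]
ft_force: [1.1, -0.4, -0.1]
gripper_width: 0.496
```

Run:
```python
from h import *
f=grab("wrist","w26"); crop(f[0],180,100,460,310,2.8,"w26c");print(np.round(get_obs()["joints"],1))
```

```text
[ -7.9  35.5  44.5 120.8 -42.1  38.5  29.4]
```

View pics/w26c.png

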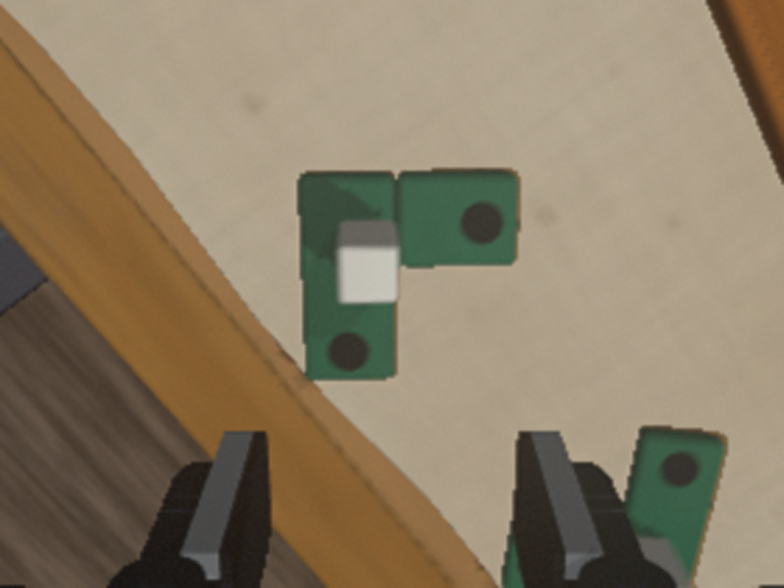

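Run:
```python
from fit import *
W=load("w26");A=lambda x,y:(180+x/2.8,100+y/2.8)
f=fitfoot(W,{0:A(298,172),1:A(307,380),2:A(396,379),3:A(400,268),4:A(517,265),5:A(519,170)},A(367,275),-2.17)
print(px2w(W,*A(367,275),42))
```

```text
foot [ 432.5 -195.9] deg -125.0 res [-1.2, 0.3, -1.3, 0.1, 0.3, -0.6, -0.9, 0.6, 0.2, -0.4, 0.7, -0.4, 1.4, 0.3]
[ 431.53075123 -196.09957474   42.        ]
```

drive_tool(dp=[[-2,1.5,-16],[-2,1.5,-16],[0,0,-16],[0,0,-16],[0,0,-16],[0,0,-16],[0,0,-14],[0,0,-10],[0,0,-5],[0,0,0]], angular=[[0.002,0.01,0.006],[0.002,0.01,0.006],[0.001,0.01,0],[0,0,0],[0,0,0],[0,0,0],[0,0,0],[0,0,0],[0,0,0],[0,0,0]], claw=0)

```text
time_s: 53.05
tcp_pos: [433.1, -195.8, -12.9]
ee_rot: [-90.3, -0.1, -124.9]
ft_force: [-0.0, 0.2, 0.5]
gripper_width: 0.498
```

Run:
```python
from h import *
f=grab("wrist","w27"); crop(f[0],180,130,460,340,2.8,"w27c");print(np.round(get_obs()["joints"],1))
```

```text
[  3.6  47.6  26.5 123.1 -57.5  23.   42.8]
```

View pics/w27c.png

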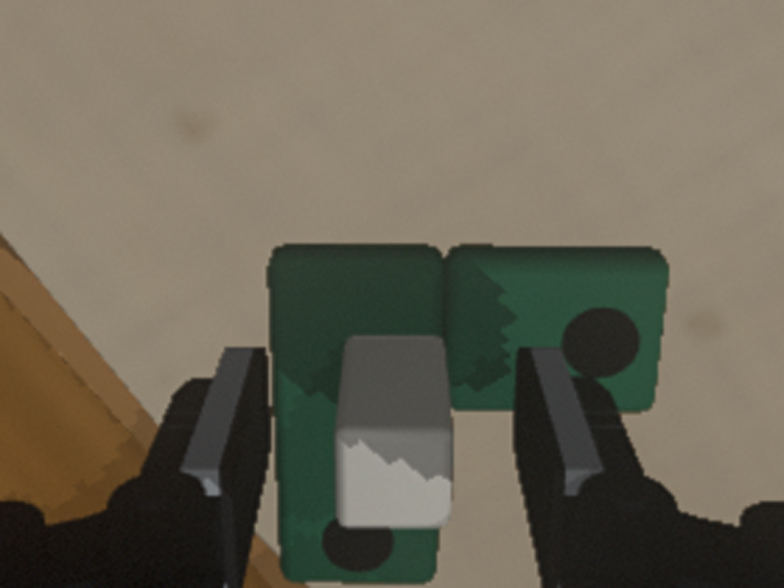

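drive_tool(dp=[[0,0,2],[0,0,0],[0,0,0],[0,0,0],[0,0,0],[0,0,0],[0,0,0],[0,0,0],[0,0,0],[0,0,0]], angular=[[0,0,0],[0,0,0],[0,0,0],[0,0,0],[0,0,0],[0,0,0],[0,0,0],[0,0,0],[0,0,0],[0,0,0]], claw=1, squeeze=60)

```text
time_s: 54.35
tcp_pos: [434.1, -195.9, -9.3]
ee_rot: [-90.2, -0.1, -124.8]
ft_force: [0.0, -0.1, -1.3]
gripper_width: 0.193
```

drive_tool(dp=[[0,0,8],[0,0,14],[0,0,16],[0,0,16],[0,0,16],[10,0,10],[18,0,5],[20,0,0],[20,0,0],[20,0,0]], angular=[[0,0,0],[0,0,0],[0,0,0],[0,0,0],[0,0,0],[0,0,0.05],[0,0,0.06],[0,0,0.06],[0,0,0.06],[0,0,0.06]], claw=1)

```text
time_s: 55.6
tcp_pos: [521.7, -195.6, 83.4]
ee_rot: [-90.3, -0.1, -107.9]
ft_force: [-0.1, -0.0, -1.0]
gripper_width: 0.2
```

drive_tool(dp=[[12,1,0],[14,1,0],[14,1,0],[14,1,0],[12,0,0],[6,0,0],[2,0,0],[0,0,0],[0,0,0],[0,0,0]], angular=[[0,0,0.035],[0,0,0.035],[0,0,0.035],[0,0,0.035],[0,0,0.035],[0,0,0.025],[0,0,0],[0,0,0],[0,0,0],[0,0,0]], claw=1)

```text
time_s: 56.85
tcp_pos: [596.4, -191.2, 84.2]
ee_rot: [-90.5, -0.1, -96.0]
ft_force: [-1.5, 0.7, -1.1]
gripper_width: 0.197
```

Run:
```python
from h import *
f=grab("wrist","w28"); crop(f[0],180,80,460,330,2.8,"w28c")
```

```text
(no output)
```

View pics/w28c.png

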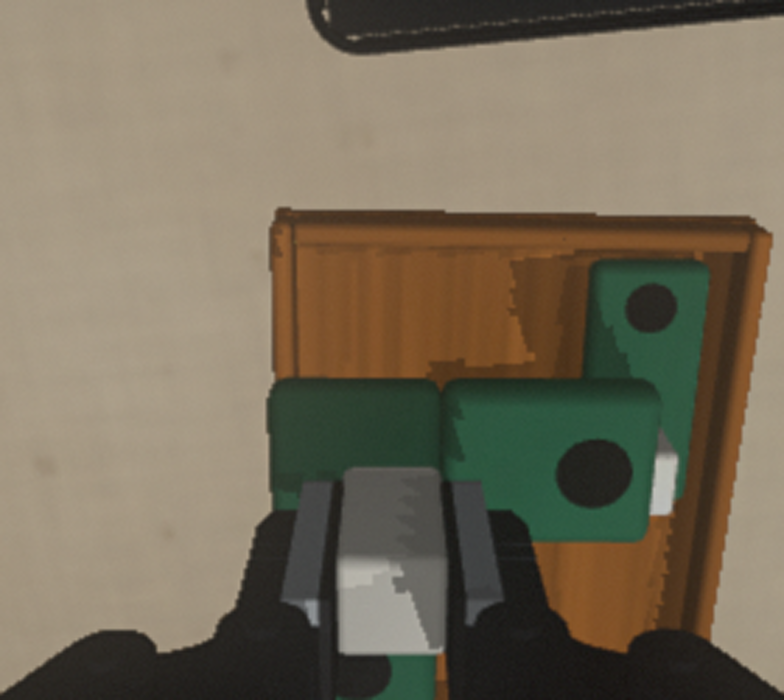

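Run:
```python
from fit import *
W=load("w28");A=lambda x,y:(180+x/2.8,80+y/2.8);t=np.load("feet.npz")["t"]
tf=lambda f:(Rm(t[2]).T@(f[:2]-t[:2])).round(1)
h=fitfoot(W,{0:A(269,380),5:A(661,381),4:A(650,543)},A(392,605),-1.68,93.5); print("held tray",tf(h))
f0=fitfoot(W,{1:A(709,263),2:A(591,262)},None,1.46,6);print("foot0 tray",tf(f0))
W=load("w25");print(tf(fitfoot(W,{0:(376,201),1:(372,126),2:(336,127),4:(292,179),5:(299,210)},(352,188),1.46,6)))
fitrect(load("w28"),[A(272,225),A(772,233),(0,0),(0,0)],0) if 0 else None
print([ (Rm(t[2]).T@(px2w(load("w28"),*A(*p),20)[:2]-t[:2])).round(1) for p in [(273,228),(770,232)]])
```

```text
foot [ 596.4 -190.3] deg -95.8 res [-1.1, -0.7, 1.2, -0.8, 0.3, 0.3, -0.2, 0.8]
held tray [-32.1  54. ]
foot [ 654.2 -222.9] deg 83.7 res [0.3, -0.0, -0.3, 0.0]
foot0 tray [28.9 28.1]
foot [ 654.2 -224.5] deg 82.1 res [-0.3, -0.6, -0.0, 3.1, -1.6, 0.7, 2.4, 1.8, -0.3, 0.5, -0.2, -3.6]
[29.1 26.5]
[array([-64.1,  86.4]), array([65. , 86.6])]
```

drive_tool(dp=[[-1,0,-12],[-1,0,-14],[0,0,-14],[0,0,-14],[0,0,-12],[0,0,-10],[0,0,-6],[0,0,-3],[0,0,-1],[0,0,0]], angular=[[0,-0.004,-0.004],[0,-0.004,-0.004],[0,0,0],[0,0,0],[0,0,0],[0,0,0],[0,0,0],[0,0,0],[0,0,0],[0,0,0]], claw=1)

```text
time_s: 58.15
tcp_pos: [594.1, -191.2, -3.2]
ee_rot: [-89.9, 0.1, -96.5]
ft_force: [-0.0, 0.2, -0.8]
gripper_width: 0.197
```

Run:
```python
from h import *
f=grab("wrist","w29"); crop(f[0],180,80,460,330,2.8,"w29c")
```

```text
(no output)
```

View pics/w29c.png

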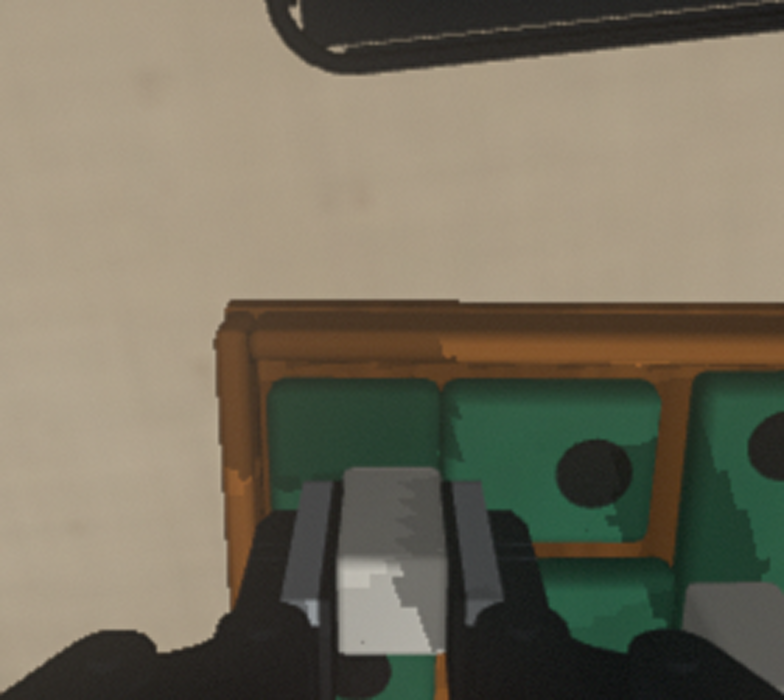

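Interlocked well, inside the walls. Release and rise, then head toward foot 2.

drive_tool(dp=[[0,0,-1],[0,0,0],[0,0,0],[0,0,0],[0,0,10],[0,0,15],[0,0,20],[0,0,25],[0,-5,25],[-5,-10,25]], angular=[[0,0,0],[0,0,0],[0,0,0],[0,0,0],[0,0,0],[0,0,0],[0,0,0],[0,0,0],[0,0,0],[0,0,0]], claw=0.3)

```text
time_s: 59.45
tcp_pos: [589.5, -205.5, 123.3]
ee_rot: [-89.9, 0.1, -96.4]
ft_force: [0.3, 0.5, 0.2]
gripper_width: 0.353
```

drive_tool(dp=[[-14,-14,0],[-15,-15,0],[-15,-15,0],[-15,-15,0],[-15,-15,0],[-15,-15,0],[-15,-15,0],[-15,-15,0],[-13,-13,0],[-8,-8,0]], angular=[[0,0,-0.065],[0,0,-0.065],[0,0,-0.065],[0,0,-0.065],[0,0,-0.065],[0,0,-0.065],[0,0,-0.065],[0,0,-0.065],[0,0,-0.065],[0,0,-0.06]], claw=0)

```text
time_s: 60.7
tcp_pos: [438.6, -355.9, 125.1]
ee_rot: [-89.8, -0.0, -136.1]
ft_force: [-0.0, 0.0, -0.2]
gripper_width: 0.497
```

Run:
```python
from h import *
f=grab("wrist","w30"); print(np.round(get_obs()["joints"],1))
```

```text
[  8.2  42.9  46.6 106.3 -40.9  48.9  29.3]
```

View pics/w30.png

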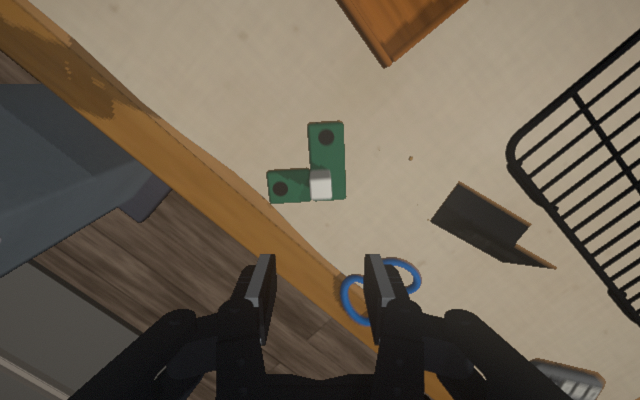

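Run:
```python
from fit import *
crop(load("w30")[0],240,100,390,230,5,"w30c")
```

```text
(no output)
```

View pics/w30c.png

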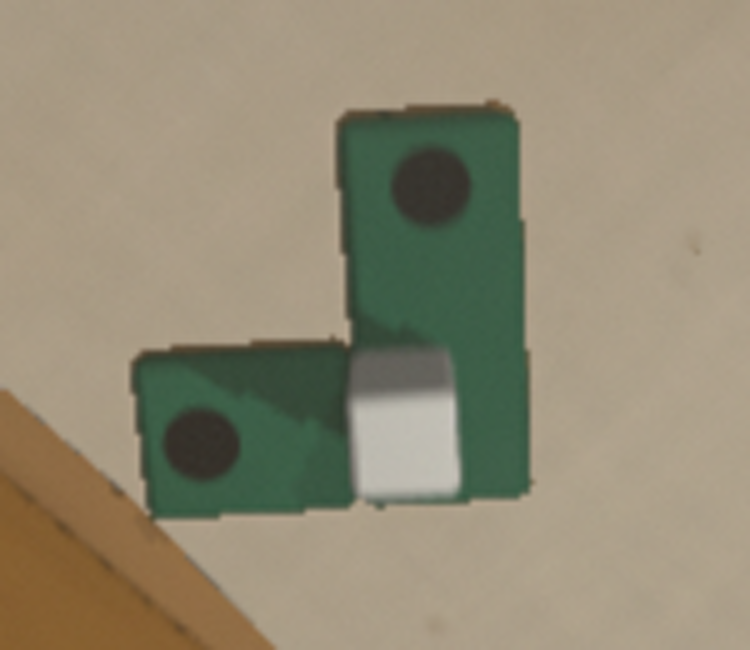

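Run:
```python
from fit import *
W=load("w30");A=lambda x,y:(240+x/5,100+y/5)
fitfoot(W,{0:A(530,493),1:A(519,112),2:A(340,118),3:A(350,345),4:A(135,358),5:A(152,518)},A(406,447),.8)
print(px2w(W,*A(406,447),42))
```

```text
foot [ 443.7 -351.9] deg 47.1 res [-0.7, -2.3, 1.4, 0.1, -0.1, 0.6, 0.3, -0.2, -0.6, 1.0, -1.5, -0.2, 0.8, 0.6]
[ 443.12728612 -352.31369954   42.        ]
```

drive_tool(dp=[[2.5,2,-16],[2.5,2,-16],[0,0,-16],[0,0,-16],[0,0,-16],[0,0,-16],[0,0,-14],[0,0,-9],[0,0,-4],[0,0,0]], angular=[[0,0,0.02],[0,0,0.02],[0,0,0.014],[0,0,0],[0,0,0],[0,0,0],[0,0,0],[0,0,0],[0,0,0],[0,0,0]], claw=0)

```text
time_s: 62.0
tcp_pos: [444.1, -350.1, -8.3]
ee_rot: [-89.9, 0.0, -132.7]
ft_force: [-0.4, 0.4, 1.1]
gripper_width: 0.502
```

Run:
```python
from h import *
f=grab("wrist","w31"); crop(f[0],180,130,460,340,2.8,"w31c");print(np.round(get_obs()["joints"],1))
```

```text
[ 14.4  52.4  34.4 109.6 -51.7  34.8  40.4]
```

View pics/w31c.png

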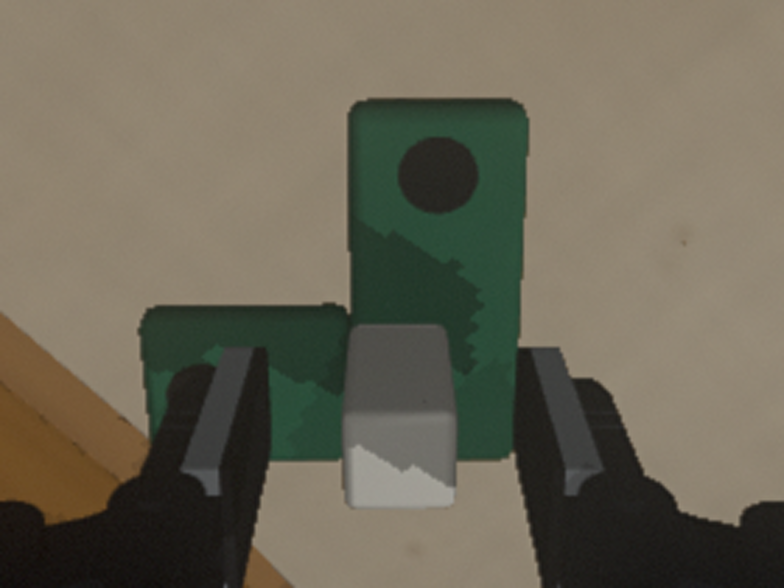

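drive_tool(dp=[[0,-1,0],[0,0,0],[0,0,0],[0,0,0],[0,0,0],[0,0,0],[0,0,0],[0,0,0],[0,0,0],[0,0,0]], angular=[[0,0,0],[0,0,0],[0,0,0],[0,0,0],[0,0,0],[0,0,0],[0,0,0],[0,0,0],[0,0,0],[0,0,0]], claw=1, squeeze=60)

```text
time_s: 63.3
tcp_pos: [444.8, -351.4, -7.1]
ee_rot: [-89.8, 0.0, -132.7]
ft_force: [0.6, -0.3, -0.5]
gripper_width: 0.194
```

drive_tool(dp=[[0,0,8],[0,0,14],[0,0,16],[0,0,16],[0,0,16],[10,2,10],[18,4,5],[20,4,0],[20,4,0],[20,4,0]], angular=[[0,0,0],[0,0,0],[0,0,0],[0,0,0],[0,0,0],[0,0,0.05],[0,0,0.06],[0,0,0.06],[0,0,0.06],[0,0,0.06]], claw=1)

```text
time_s: 64.55
tcp_pos: [539.8, -331.1, 85.4]
ee_rot: [-89.7, 0.1, -114.9]
ft_force: [-0.5, -1.1, -0.5]
gripper_width: 0.198
```

drive_tool(dp=[[18,4,0],[18,4,0],[18,4,0],[18,4,0],[18,4,0],[14,4,0],[10,3,0],[4,1,0],[0,0,0],[0,0,0]], angular=[[0,0,0.05],[0,0,0.05],[0,0,0.05],[0,0,0.05],[0,0,0.05],[0,0,0.05],[0,0,0.03],[0,0,0],[0,0,0],[0,0,0]], claw=1)

```text
time_s: 65.8
tcp_pos: [671.3, -290.9, 80.6]
ee_rot: [-89.9, 0.4, -93.7]
ft_force: [-0.3, 0.2, -0.6]
gripper_width: 0.199
```

Run:
```python
from h import *
f=grab("wrist","w32"); crop(f[0],180,80,460,330,2.8,"w32c")
```

```text
(no output)
```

View pics/w32c.png

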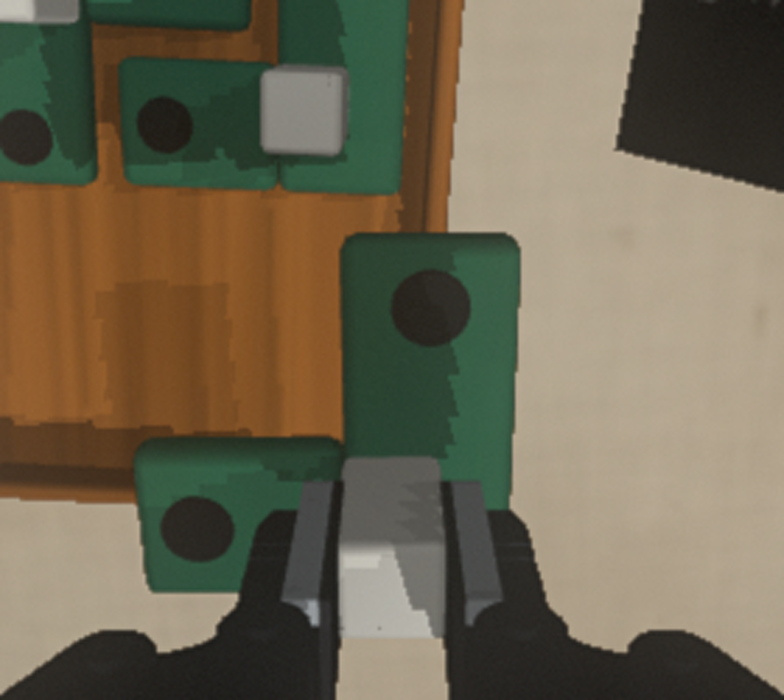

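drive_tool(dp=[[-7,-4,0],[-7,-4,0],[-6,-4,0],[-3,-2,0],[0,0,0],[0,0,0],[0,0,0],[0,0,0],[0,0,0],[0,0,0]], angular=[[0,0,-0.016],[0,0,-0.016],[0,0,-0.015],[0,0,0],[0,0,0],[0,0,0],[0,0,0],[0,0,0],[0,0,0],[0,0,0]], claw=1)

```text
time_s: 67.1
tcp_pos: [645.8, -306.7, 81.1]
ee_rot: [-89.9, 0.4, -96.7]
ft_force: [0.2, -0.6, -2.1]
gripper_width: 0.193
```

Run:
```python
from h import *
f=grab("wrist","w33"); crop(f[0],160,60,450,330,2.7,"w33c")
```

```text
(no output)
```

View pics/w33c.png

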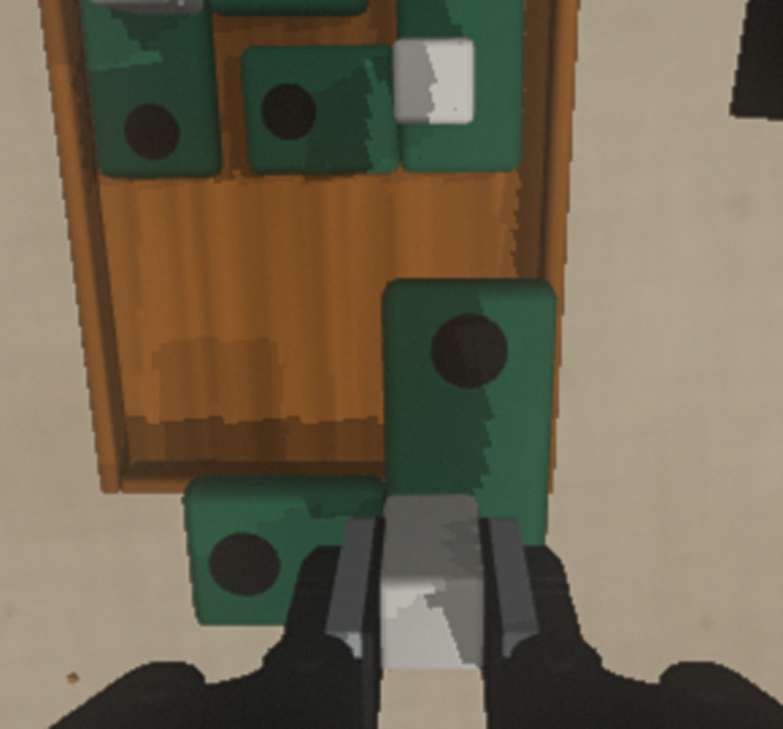

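Run:
```python
from fit import *
W=load("w33");A=lambda x,y:(160+x/2.7,60+y/2.7);t=np.load("feet.npz")["t"]
tf=lambda f:(Rm(t[2]).T@(f[:2]-t[:2])).round(1)
print("held",tf(fitfoot(W,{1:A(557,281),2:A(383,282),4:A(185,479),5:A(198,625)},A(432,625),1.46,88.2)))
print("f0",tf(fitfoot(W,{0:A(520,172),4:A(243,47),5:A(247,173)},A(454,81),1.46,6)))
print("f1",tf(fitfoot(W,{1:A(98,179),2:A(221,178)},None,-1.68,6)))
q=lambda x,y,z:(Rm(t[2]).T@(px2w(W,*A(x,y),z)[:2]-t[:2])).round(1)
print("rim BL outer",q(103,492,20),"inner BL at rim",q(122,480,20), "right outer edge",q(575,100,20),q(552,480,20),"left outer",q(45,50,20))
```

```text
foot [ 645.9 -305.4] deg 83.2 res [1.2, -0.1, 0.2, 0.2, -1.4, -1.0, -1.1, -0.4, 0.7, 0.9]
held [ 29.9 -54.8]
foot [ 657.7 -224.1] deg 82.8 res [2.2, -1.0, 1.1, 1.1, 1.7, -0.1, -3.4, -0.0]
f0 [32.6 27.3]
foot [ 593.8 -191.5] deg -96.2 res [0.1, -0.0, -0.1, 0.0]
f1 [-34.6  52.6]
rim BL outer [-65.9 -85. ] inner BL at rim [-60.  -81.3] right outer edge [65.9 22.8] [ 64.1 -81.9] left outer [-65.3  35.2]
```

drive_tool(dp=[[1.2,0.3,-12],[1.2,0.3,-14],[0,0,-14],[0,0,-14],[0,0,-11],[0,0,-8],[0,0,-5],[0,0,-3],[0,0,-1],[0,0,0]], angular=[[0,0,0],[0,0,0],[0,0,0],[0,0,0],[0,0,0],[0,0,0],[0,0,0],[0,0,0],[0,0,0],[0,0,0]], claw=1)

```text
time_s: 68.4
tcp_pos: [648.3, -305.7, -0.6]
ee_rot: [-89.9, 0.6, -96.7]
ft_force: [0.1, 0.4, -2.0]
gripper_width: 0.198
```

Run:
```python
from h import *
f=grab("wrist","w34"); crop(f[0],160,60,450,330,2.7,"w34c")
```

```text
(no output)
```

View pics/w34c.png

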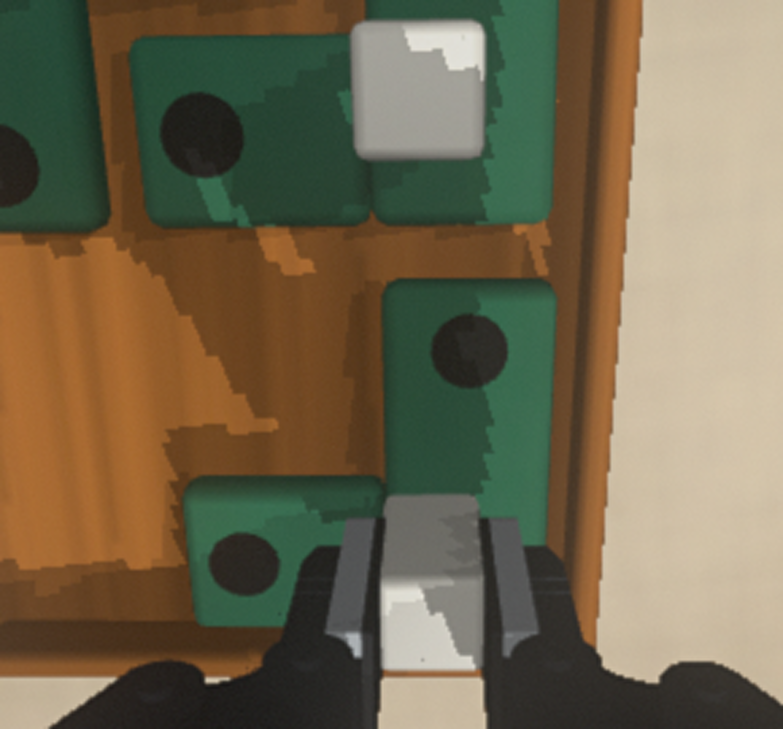

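drive_tool(dp=[[0,0,-1],[0,0,0],[0,0,0],[0,0,0],[0,0,10],[0,0,15],[0,0,20],[0,0,25],[0,10,25],[0,20,25]], angular=[[0,0,0],[0,0,0],[0,0,0],[0,0,0],[0,0,0],[0,0,0],[0,0,0],[0,0,0],[0,0,0],[0,0,0]], claw=0.3)

```text
time_s: 69.7
tcp_pos: [647.7, -277.1, 126.4]
ee_rot: [-89.8, 0.4, -96.8]
ft_force: [0.9, 0.7, 0.4]
gripper_width: 0.35
```

drive_tool(dp=[[0,28,2],[0,30,2],[0,30,2],[0,30,2],[0,30,2],[0,30,2],[0,30,0],[0,28,0],[0,20,0],[0,10,0]], angular=[[0,0,0],[0,0,0],[0,0,0],[0,0,0],[0,0,0],[0,0,0],[0,0,0],[0,0,0],[0,0,0],[0,0,0]], claw=0)

```text
time_s: 70.95
tcp_pos: [651.1, 5.8, 157.3]
ee_rot: [-88.8, 0.8, -96.5]
ft_force: [0.1, -0.0, 0.8]
gripper_width: 0.496
```

Run:
```python
from h import *
f=grab("wrist","w35"); print(np.round(get_obs()["joints"],1))
```

```text
[-24.9  43.9  39.8  91.5 -33.6  55.7  19.6]
```

View pics/w35.png

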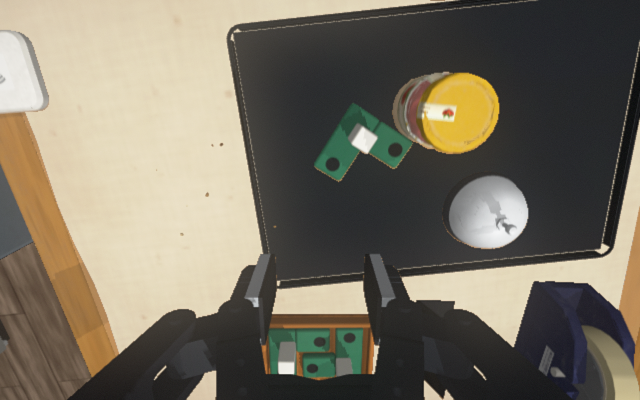

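Run:
```python
from h import *
crop(load("w35")[0],300,60,510,210,3.8,"w35c")
```

```text
(no output)
```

View pics/w35c.png

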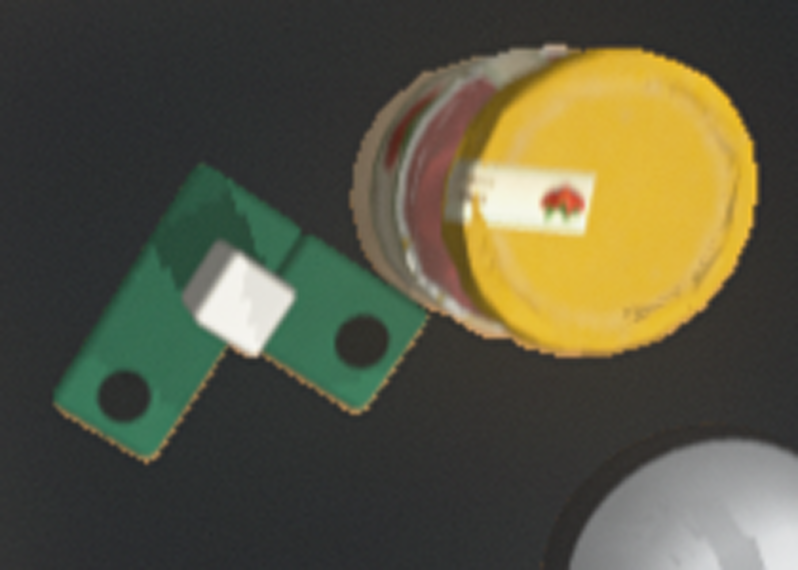

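Run:
```python
from fit import *
W=load("w35");A=lambda x,y:(300+x/3.8,60+y/3.8)
for z0 in (0,4,8): f=fitfoot(W,{0:A(203,163),1:A(55,400),2:A(150,462),4:A(357,413),5:A(430,317)},A(245,303),-2.1,z0)
print("jar bottom?",px2w(W,*A(610,203),85+4))
```

```text
foot [696.5  43.4] deg -128.8 res [0.0, 1.6, -2.0, 0.1, -0.1, -0.4, 0.9, -1.1, 1.2, 0.8, 0.0, -0.7]
foot [696.   44.2] deg -128.8 res [-0.1, 2.1, -2.6, -0.0, -0.4, -0.7, 1.2, -1.4, 1.8, 0.8, 0.1, -0.5]
foot [695.4  44.9] deg -128.8 res [-0.2, 2.7, -3.2, -0.1, -0.7, -1.1, 1.6, -1.7, 2.4, 0.8, 0.1, -0.4]
jar bottom? [759.74675742  62.02795164  89.        ]
```

drive_tool(dp=[[5,4,0],[6,5,-2],[6,5,-4],[6,5,-5],[6,5,-5],[6,5,-5],[5,5,-5],[4,4,-3],[0,0,0],[0,0,0]], angular=[[-0.001,0.003,-0.07],[-0.001,0.003,-0.07],[-0.001,0.003,-0.07],[-0.001,0.003,-0.07],[-0.001,0.003,-0.07],[0,0.003,-0.07],[0,0.003,-0.07],[0,0.003,-0.07],[0,0,0],[0,0,0]], claw=0)

```text
time_s: 72.25
tcp_pos: [696.5, 31.6, 130.2]
ee_rot: [-89.7, -0.4, -130.4]
ft_force: [0.4, 0.1, -0.4]
gripper_width: 0.503
```

Run:
```python
from h import *
f=grab("wrist","w36");crop(f[0],180,80,460,290,2.8,"w36c"); print(np.round(get_obs()["joints"],1))
```

```text
[-28.8  52.8  48.   83.2 -41.2  62.5 -13.3]
```

View pics/w36c.png

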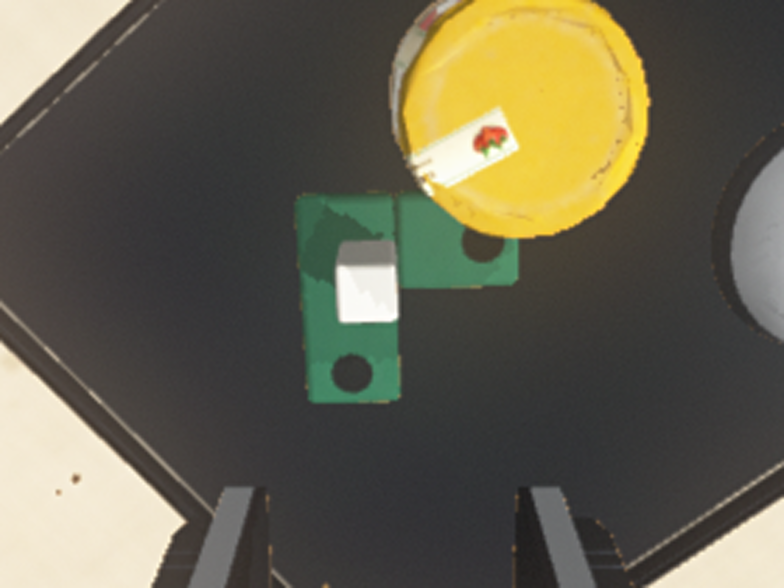

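Run:
```python
from fit import *
W=load("w36");A=lambda x,y:(180+x/2.8,80+y/2.8)
for z0 in (0,4): f=fitfoot(W,{0:A(296,194),1:A(310,403),2:A(400,401),4:A(519,285)},A(367,296),-2.2,z0)
j=px2w(W,*A(526,115),85+3);print("jar top",j, np.linalg.norm(j[:2]-f[:2]))
```

```text
foot [696.   42.3] deg -128.7 res [-0.9, -0.4, -0.8, 0.1, 0.2, -0.4, -0.2, -0.5, 1.2, 0.8]
foot [696.9  43.3] deg -128.7 res [-0.8, 0.3, -1.3, -0.1, -0.0, -0.8, 0.4, -0.8, 1.2, 0.9]
jar top [760.55802146  60.98754703  88.        ] 66.08239001209222
```

drive_tool(dp=[[0,5,-5],[0,5,-10],[0,2,-14],[0,0,-16],[0,0,-16],[0,0,-16],[0,0,-14],[0,0,-8],[0,0,-4],[0,0,0]], angular=[[0,0,0.01],[0,0,0.01],[0,0,0.01],[0,0,0],[0,0,0],[0,0,0],[0,0,0],[0,0,0],[0,0,0],[0,0,0]], claw=0)

```text
time_s: 73.55
tcp_pos: [695.2, 44.0, 18.8]
ee_rot: [-89.8, -0.4, -128.5]
ft_force: [0.3, 0.7, -0.0]
gripper_width: 0.497
```

Run:
```python
from h import *
f=grab("wrist","w37");crop(f[0],160,100,460,340,2.6,"w37c"); print(np.round(get_obs()["joints"],1))
```

```text
[-27.7  59.6  42.7  86.6 -46.6  52.7  -8.6]
```

View pics/w37c.png

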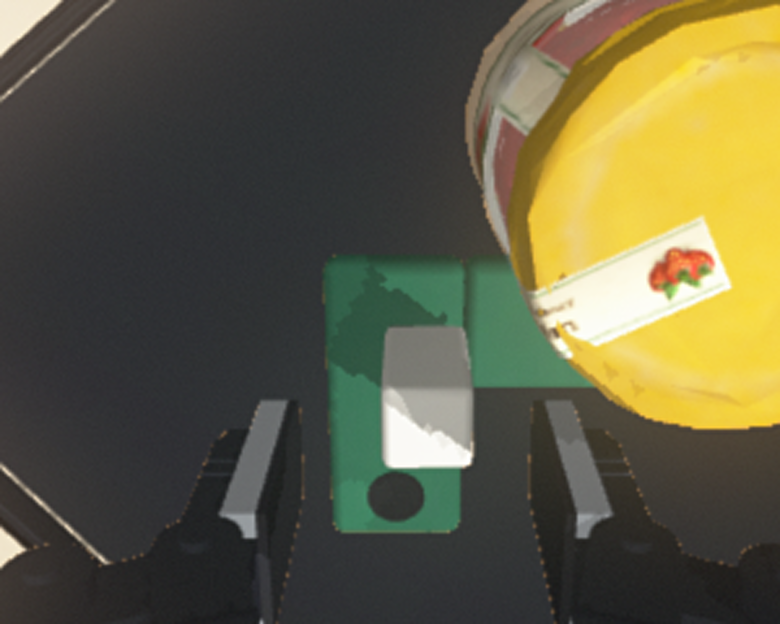

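drive_tool(dp=[[0.8,-0.6,-4],[0.8,-0.6,-6],[0,0,-5],[0,0,-3],[0,0,-1],[0,0,0],[0,0,0],[0,0,0],[0,0,0],[0,0,0]], angular=[[0,0,0],[0,0,0],[0,0,0],[0,0,0],[0,0,0],[0,0,0],[0,0,0],[0,0,0],[0,0,0],[0,0,0]], claw=0)

```text
time_s: 74.85
tcp_pos: [698.2, 42.8, 0.4]
ee_rot: [-89.6, -0.3, -128.5]
ft_force: [0.3, -0.1, -0.2]
gripper_width: 0.498
```

drive_tool(dp=[[0,0,0],[0,0,0],[0,0,0],[0,0,0],[0,0,0],[0,0,0],[0,0,0],[0,0,0],[0,0,0],[0,0,0]], angular=[[0,0,0],[0,0,0],[0,0,0],[0,0,0],[0,0,0],[0,0,0],[0,0,0],[0,0,0],[0,0,0],[0,0,0]], claw=1, squeeze=60)

```text
time_s: 76.1
tcp_pos: [698.4, 42.7, 0.6]
ee_rot: [-89.6, -0.3, -128.5]
ft_force: [0.0, 0.4, 0.5]
gripper_width: 0.189
```

Run:
```python
from h import *
f=grab("wrist","w38");crop(f[0],160,100,460,340,2.6,"w38c"); print(np.round(get_obs()["joints"],1))
```

```text
[-27.2  61.   41.8  86.5 -47.6  51.2  -7.9]
```

View pics/w38c.png

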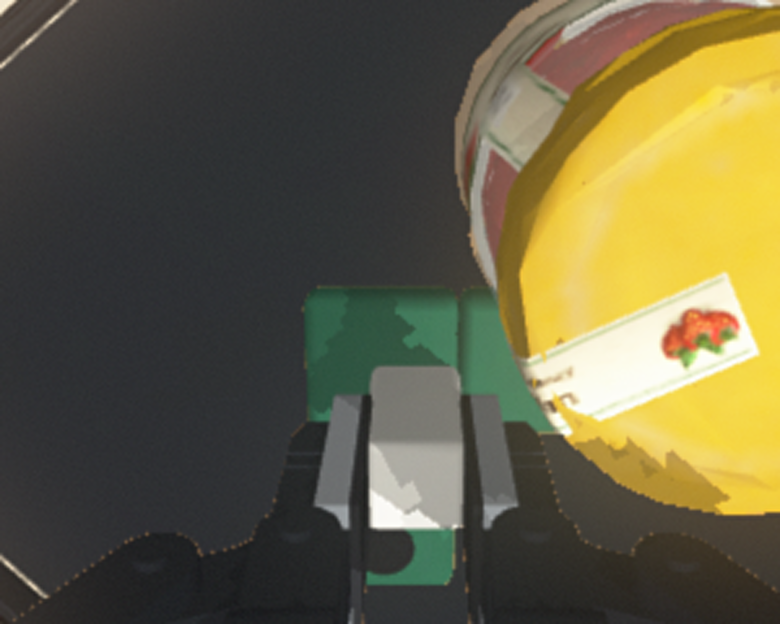

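drive_tool(dp=[[-1,0,4],[-3,-1,4],[-5,-2,6],[-4,-2,12],[0,0,16],[0,0,18],[0,0,18],[0,0,16],[0,-5,10],[-2,-10,0]], angular=[[0,0,0],[0,0,0],[0,0,0],[0,0,0],[0,0,0],[0,0,0],[0,0,0],[0,0,0],[0,0,0],[0,0,0.02]], claw=1)

```text
time_s: 77.4
tcp_pos: [682.8, 22.6, 113.3]
ee_rot: [-89.5, -0.2, -127.2]
ft_force: [0.2, 0.2, -2.6]
gripper_width: 0.191
```

Run:
```python
from h import *
f=grab("wrist","w39"); print(np.round(get_obs()["joints"],1))
```

```text
[-28.1  52.3  46.5  87.  -41.5  58.8  -8.1]
```

View pics/w39.png

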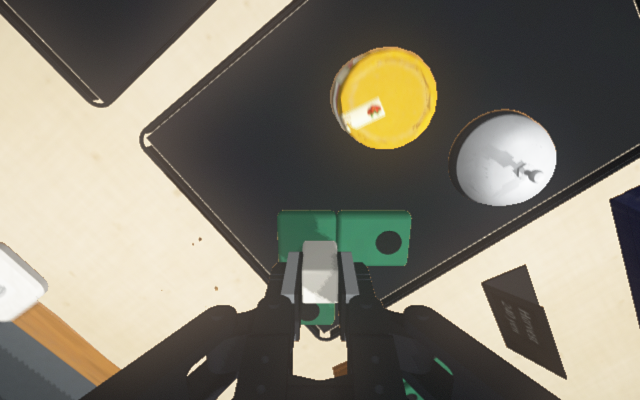

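drive_tool(dp=[[-8,-24,0],[-8,-26,0],[-9,-28,0],[-9,-28,0],[-9,-28,0],[-9,-28,0],[-9,-28,0],[-9,-28,0],[-9,-26,0],[-6,-20,0]], angular=[[0,0,0.053],[0,0,0.053],[0,0,0.053],[0,0,0.053],[0,0,0.053],[0,0,0.053],[0,0,0.053],[0,0,0.053],[0,0,0.053],[0,0,0.053]], claw=1)

```text
time_s: 78.7
tcp_pos: [584.6, -254.6, 103.7]
ee_rot: [-90.5, -0.6, -96.0]
ft_force: [-0.2, 0.6, -1.6]
gripper_width: 0.186
```

drive_tool(dp=[[-2,-7,-5],[0,0,-8],[0,0,-8],[0,0,-5],[0,0,0],[0,0,0],[0,0,0],[0,0,0],[0,0,0],[0,0,0]], angular=[[0,0,0],[0,0,0],[0,0,0],[0,0,0],[0,0,0],[0,0,0],[0,0,0],[0,0,0],[0,0,0],[0,0,0]], claw=1)

```text
time_s: 79.95
tcp_pos: [581.9, -259.7, 74.2]
ee_rot: [-90.7, -0.4, -96.1]
ft_force: [0.5, 0.3, -1.1]
gripper_width: 0.189
```

Run:
```python
from h import *
f=grab("wrist","w40");crop(f[0],160,60,460,330,2.6,"w40c")
```

```text
(no output)
```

View pics/w40c.png

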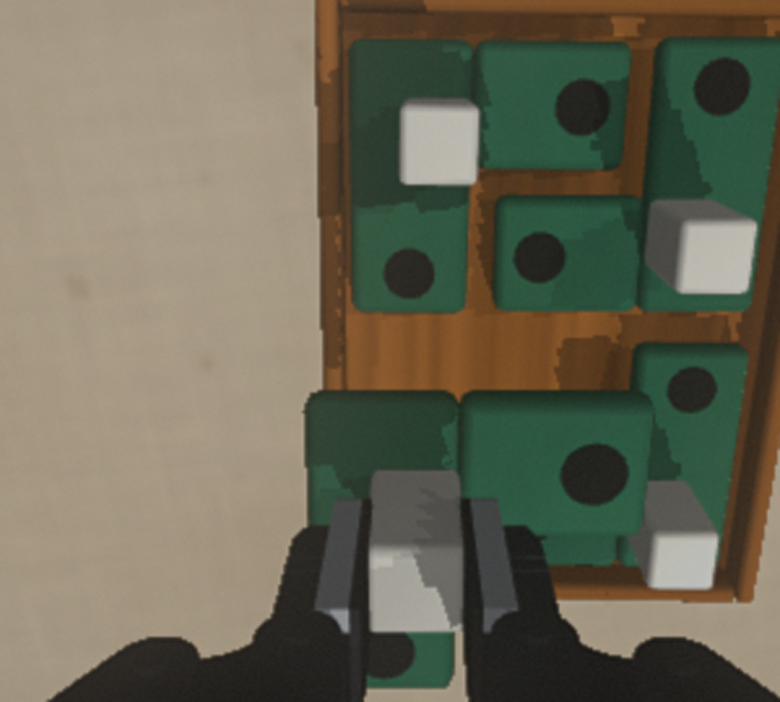

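Run:
```python
from fit import *
W=load("w40");A=lambda x,y:(160+x/2.6,60+y/2.6);t=np.load("feet.npz")["t"]
tf=lambda f:(Rm(t[2]).T@(f[:2]-t[:2])).round(1)
for z0 in (72,75.7,79): print("held",z0,tf(fitfoot(W,{0:A(304,392),5:A(653,392),4:A(645,536),2:A(454,688)},A(415,590),-1.68,z0)))
print("f1",tf(fitfoot(W,{0:A(350,41),1:A(354,312),2:A(466,312),4:A(620,169),5:A(631,41)},A(440,145),-1.68,6)))
print("f0",tf(fitfoot(W,{0:A(752,312),2:A(657,39),4:A(497,197),5:A(496,312)},A(717,257),1.46,6)))
print("f2",tf(fitfoot(W,{1:A(748,345),2:A(634,344)},A(681,561),1.46,6)))
q=lambda x,y,z:(Rm(t[2]).T@(px2w(W,*A(x,y),z)[:2]-t[:2])).round(1)
print("left wall inner top",q(343,100,20),"BR outer",q(751,601,20))
```

```text
foot [ 581.6 -261.3] deg -95.6 res [-0.3, -1.7, 0.3, -1.5, -0.6, 0.2, 0.7, 0.7, -0.0, 1.5]
held 72 [-39.  -18.1]
foot [ 581.5 -259.1] deg -95.7 res [-1.0, -0.8, 1.2, -0.9, 0.2, 0.1, 0.4, -0.1, -0.5, 1.2]
held 75.7 [-39.2 -15.9]
foot [ 581.5 -257. ] deg -95.8 res [-1.6, 0.0, 2.0, -0.3, 0.9, -0.0, 0.1, -0.9, -1.0, 0.8]
held 79 [-39.5 -13.9]
foot [ 593.6 -191.3] deg -96.4 res [-0.8, 0.9, -0.6, -0.5, 0.2, -0.9, 0.9, -0.2, 0.9, 0.4, -0.4, 0.2]
f1 [-34.8  52.7]
foot [ 655.5 -223.4] deg 84.5 res [0.5, -0.2, 0.8, 0.8, -0.3, -0.3, -0.7, -0.6, -0.3, 0.2]
f0 [30.3 27.8]
foot [ 647.2 -304.7] deg 84.5 res [0.0, -0.2, -0.1, -0.7, 0.0, 0.6]
f2 [ 31.1 -53.9]
left wall inner top [-58.6  60.9] BR outer [ 63.9 -86. ]
```

drive_tool(dp=[[3,-5.5,0],[3,-5.5,0],[0.5,-0.5,-3],[0,0,0],[0,0,0],[0,0,0],[0,0,0],[0,0,0],[0,0,0],[0,0,0]], angular=[[0.003,-0.006,-0.006],[0.003,-0.006,-0.006],[0,0,0],[0,0,0],[0,0,0],[0,0,0],[0,0,0],[0,0,0],[0,0,0],[0,0,0]], claw=1)

```text
time_s: 81.25
tcp_pos: [588.7, -272.0, 70.9]
ee_rot: [-90.0, 0.0, -96.8]
ft_force: [0.4, -1.0, -1.2]
gripper_width: 0.191
```

drive_tool(dp=[[-0.5,0.5,-10],[0,0,-12],[0,0,-10],[0,0,-8],[0,0,-4],[0,0,0],[0,0,0],[0,0,0],[0,0,0],[0,0,0]], angular=[[0,0,0.005],[0,0,0],[0,0,0],[0,0,0],[0,0,0],[0,0,0],[0,0,0],[0,0,0],[0,0,0],[0,0,0]], claw=1)

```text
time_s: 82.5
tcp_pos: [588.2, -271.6, 23.7]
ee_rot: [-90.0, 0.0, -96.5]
ft_force: [0.1, -1.0, -0.8]
gripper_width: 0.188
```

Run:
```python
from h import *
f=grab("wrist","w41");crop(f[0],160,60,460,330,2.6,"w41c")
```

```text
(no output)
```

View pics/w41c.png

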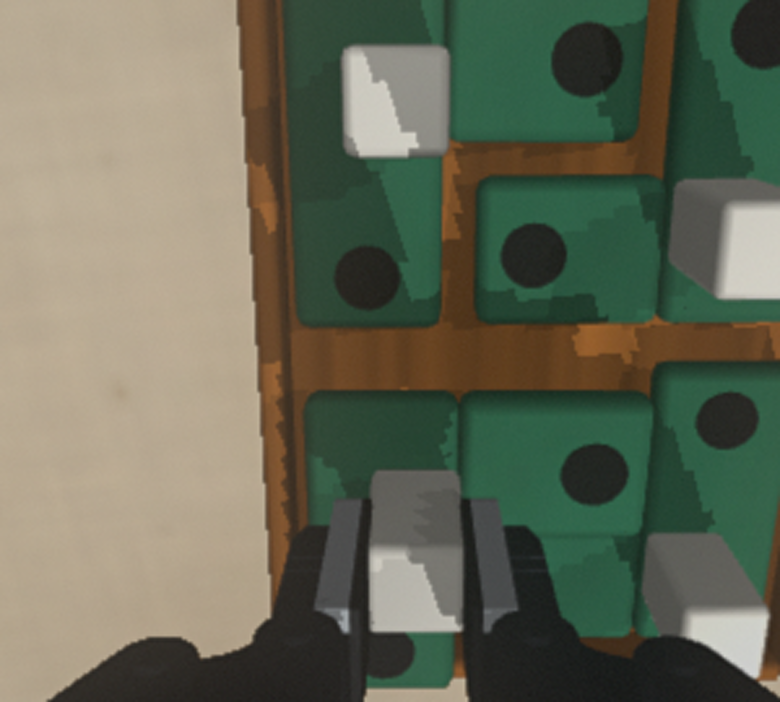

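Run:
```python
from fit import *
W=load("w41");A=lambda x,y:(160+x/2.6,60+y/2.6);t=np.load("feet.npz")["t"]
tf=lambda f:(Rm(t[2]).T@(f[:2]-t[:2])).round(1)
for z0 in (22,25.2,28): print("held",z0,tf(fitfoot(W,{0:A(304,392),5:A(653,392),4:A(645,536),2:A(454,688)},A(415,590),-1.68,z0)))
print("f1",tf(fitfoot(W,{1:A(297,327),2:A(441,327)},A(398,100),-1.68,6)))
print("f2",tf(fitfoot(W,{2:A(652,363),5:A(540,637) } if 0 else {2:A(652,363)},A(718,645),1.46,6)))
q=lambda x,y,z:(Rm(t[2]).T@(px2w(W,*A(x,y),z)[:2]-t[:2])).round(1)
print(q(652,450,16),q(545,539,16),q(285,300,20),q(300,520,20))
```

```text
foot [ 587.7 -273.1] deg -96.2 res [-0.5, -1.7, 0.2, -1.3, -0.8, 0.3, 0.4, 0.3, 0.4, 1.6]
held 22 [-31.6 -29.2]
foot [ 587.6 -271.2] deg -96.3 res [-1.0, -0.9, 1.0, -0.8, -0.1, 0.2, 0.2, -0.5, -0.0, 1.3]
held 25.2 [-31.8 -27.3]
foot [ 587.6 -269.5] deg -96.3 res [-1.5, -0.2, 1.7, -0.4, 0.5, 0.1, -0.1, -1.1, -0.4, 1.0]
held 28 [-32.1 -25.6]
foot [ 594.1 -190.9] deg -96.8 res [-0.3, -0.1, 0.2, -0.3, 0.0, 0.2]
f1 [-34.4  53.2]
foot [ 646.7 -304.6] deg 84.1 res [0.1, -1.0, -0.1, 0.7]
f2 [ 30.5 -53.9]
[ 22.8 -25.1] [ -0.7 -48.4] [-59.2  11.7] [-58.4 -41. ]
```

drive_tool(dp=[[0,1,-6],[0,0,-6],[0,0,-4],[0,0,-2],[0,0,-1],[0,0,-1],[0,0,-1],[0,0,0],[0,0,0],[0,0,0]], angular=[[0,0,0],[0,0,0],[0,0,0],[0,0,0],[0,0,0],[0,0,0],[0,0,0],[0,0,0],[0,0,0],[0,0,0]], claw=1)

```text
time_s: 83.8
tcp_pos: [588.2, -270.3, 4.5]
ee_rot: [-89.9, 0.1, -96.5]
ft_force: [0.3, 0.4, 0.1]
gripper_width: 0.191
```

Run:
```python
from h import *
f=grab("wrist","w42");crop(f[0],160,60,460,330,2.6,"w42c")
```

```text
(no output)
```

View pics/w42c.png

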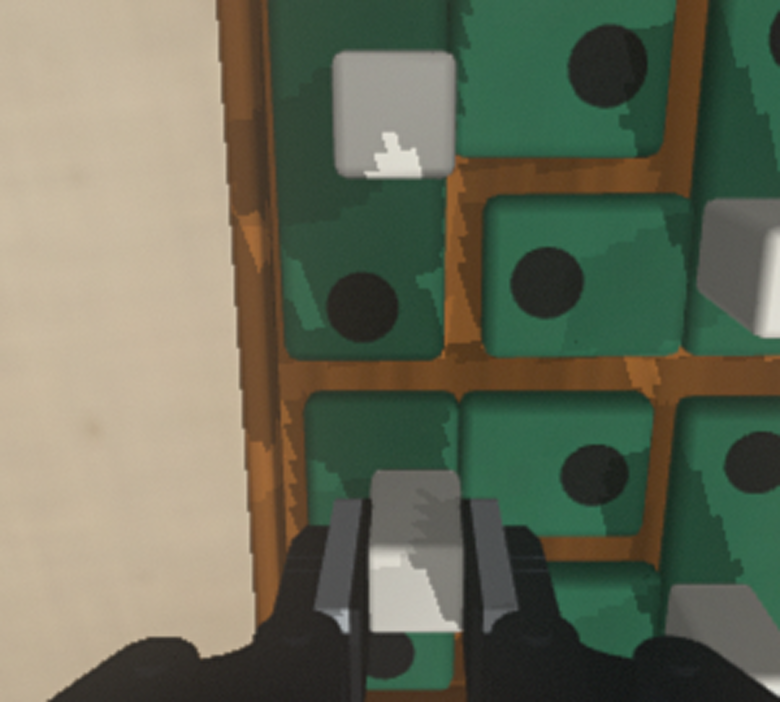

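drive_tool(dp=[[0,0,-1],[0,0,0],[0,0,0],[0,0,0],[0,0,8],[0,0,15],[0,0,20],[0,0,25],[0,0,30],[0,5,30]], angular=[[0,0,0],[0,0,0],[0,0,0],[0,0,0],[0,0,0],[0,0,0],[0,0,0],[0,0,0],[0,0,0],[0,0,0]], claw=0.3)

```text
time_s: 85.1
tcp_pos: [587.8, -266.3, 139.7]
ee_rot: [-89.9, 0.0, -96.6]
ft_force: [-0.1, 0.3, 0.4]
gripper_width: 0.351
```

drive_tool(dp=[[0,15,15],[0,15,15],[0,15,15],[0,5,10],[0,0,0],[0,0,0],[0,0,0],[0,0,0],[0,0,0],[0,0,0]], angular=[[0,0,0],[0,0,0],[0,0,0],[0,0,0],[0,0,0],[0,0,0],[0,0,0],[0,0,0],[0,0,0],[0,0,0]])

```text
time_s: 86.35
tcp_pos: [587.4, -212.9, 198.8]
ee_rot: [-89.9, 0.0, -96.6]
ft_force: [-0.2, 1.3, 0.2]
gripper_width: 0.351
```

Run:
```python
from h import *
f=grab("wrist","w43");u,v=map(int,w2px(f,[622,-247,16]));print(u,v);x0=max(0,u-100);y0=max(0,v-80);print(x0,y0);crop(f[0],x0,y0,x0+200,y0+180,3.3,"w43c")
f=grab("scene","sc9")[0];crop(f,140,120,300,240,5,"sc9c"); grab("side","sd9")
```

```text
353 193
253 113
```

View pics/w43c.png

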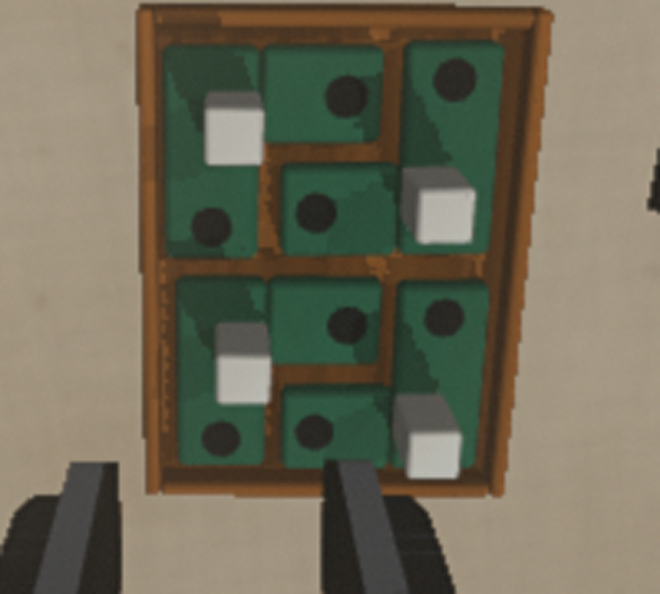

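View pics/sd9.png

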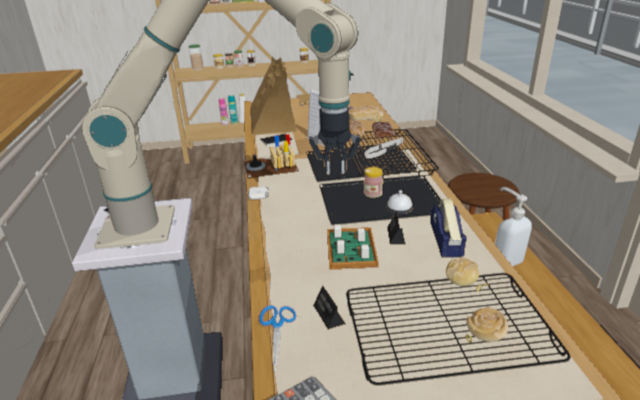

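View pics/sc9c.png

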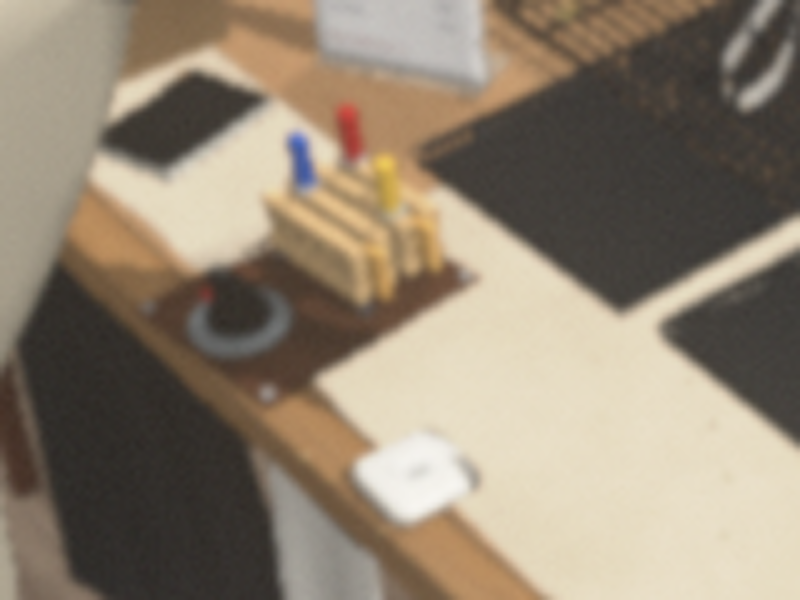

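Run:
```python
from h import *
W=load("w17");crop(W[0],330,0,520,230,3.4,"w17d")
W=load("sc9")
for n,p in dict(blue=(298,137),red=(348,108),yel=(386,158)).items(): print(n,px2w(W,140+p[0]/5,120+p[1]/5,108).round(1))
```

```text
blue [464.5 383.7 108. ]
red [510.6 390.7 108. ]
yel [496.7 320.4 108. ]
```

View pics/w17d.png

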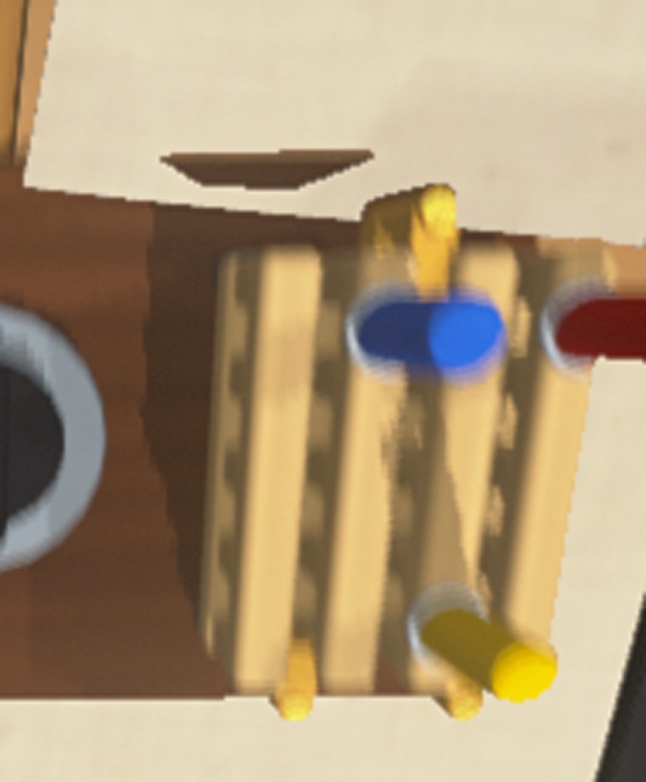

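Run:
```python
from h import *
W=load("w17"); q=lambda x,y:px2w(W,330+x/3.4,y/3.4,64)[:2]
def ang(a,b): v=q(*a)-q(*b); return round(float(np.degrees(np.arctan2(v[1],v[0]))),1)
print("f",ang((320,255),(292,685)),ang((263,255),(238,680)),"l1",ang((403,380),(374,685)),ang((344,400),(323,680)),"l2",ang((502,380),(478,580)),"l3",ang((590,370),(552,640)),ang((530,400),(505,590)))
print([q(*p).round(1).tolist() for p in ((308,655),(437,210),(462,700),(295,705))])
```

```text
f 96.9 96.3 l1 96.6 96.8 l2 96.8 l3 97.0 96.6
[[461.4, 309.9], [470.7, 414.4], [502.7, 301.3], [460.5, 296.3]]
```

All leaves are parallel within 1°, the knob points at the mark, and four feet lie interlocked in the tray. The arm is clear, so I'm handing in.

Run:
```python
from bench import sign_off
print(sign_off())
```

```text
the job is handed in; nothing more can be done
None
```

I folded the divider, set the catch knob, packed all four feet in the tray and handed the job in at about 86 s. `sign_off` gives no verdict.

- **Leaves:** I folded red, then yellow, then blue by their pegs. In the last close picture all four leaves, the fixed one included, were parallel within about 1°. I took it after turning the knob and before packing the feet. The final overview picture, which is blurrier, still shows them folded.
- **Knob:** I turned it about 64°. Its white line points at the red mark in the picture taken straight afterwards.
- **Feet:** All four lie in the tray as two interlocked pairs. The final picture shows gaps on every side and nothing on another foot or on the rim. The foot in the baking tray had been knocked about 5 cm towards the jam jar, so I found it again and lifted it away from the jar.
- **Bystanders:** The jar, card reader and price stands looked unmoved in the final pictures. I did not measure them.

**Disagreement:** The fingertips sat about 29 mm higher than the reported TCP height. My first grip on the knob closed above it for that reason. I confirmed the offset by lightly touching the knob's top with the fingers shut, then allowed for it in every later grasp.

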